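Clear the stamps and clamp the plaque board

TASK

Close down the clay carving bench: stand each wooden stamp that was left about upright in the carousel bin of its own foot's shape (round, square or long), turning the wheel by its knob to bring that bin to the open front of the dust cover. Also swing both ejector levers of the clamp frame open, slide the plaque board, arched end first, along the two guides while the levers are open, then swing both levers fully shut so that the board is seated fully home. Keep the board level and leave the bowl, the jar and the tile where they are.

Things in the scene. Friction and masses are not known exactly. Their poses are not given: they have to be found in the camera images.
- board: Plywood board 150 x 150 x 12 mm flat on the bench, about 0.7 kg, carrying a brown bone-dry clay relief plaque with an arched end (80 mm wide, x = -15 to +65 mm, top 36 mm above the underside). Origin: centre of the underside; +x points from the batten at its rear to the arched end, which enters the guides first. It can be dragged over the bench by its batten.
- batten (a point): Top centre of the upright wooden batten, the board's handle, at x = -55 mm, y = 0, z = 57 mm of the board: 16 mm thick along x, 50 mm long along y, 45 mm tall. 32 mm of free board between it and the plaque, 12 mm behind it.
- dock_home (a point): The board's place in the aluminium clamp frame fixed to the bench: where the board's origin lies, at bench level, when it is fully home, axes along the board's; +x is the way in. Guide rails from x = -50 to +80 mm, inner faces at y = +-77 mm (2 mm play each side); lips 15.5 to 20.5 mm above the bench reach in to y = +-67 mm over the board's edges, so it is slid in flat on the bench.
- guide_mouth (a point): Middle of the mouth of the guides at bench level, x = -72 mm in dock_home's frame; lead-ins narrow from y = +-84 mm here to +-77 mm at x = -50 mm.
- end_stop (a point): Middle of the end of the guides at bench level, x = +75.5 mm in dock_home's frame: the board's front edge meets fixed stops here. A black sprung buffer strip is met 8 mm before home and pushes back with 2 to 5 N; the shut levers hold the board home.
- lever_left (a joint): Angle (rad) of the left (+y) ejector lever, hinged on a vertical pin: 0 is shut (straight across the slide, nose behind the board's rear edge), 1.25 the open stop; the board passes above about 1.1. Stays where left; takes 4 N at the peg, up to 10 N while pushing the board home. Opening swings the peg towards +x of dock_home, alongside the rail; shutting swings it straight out sideways.
- lever_left_peg (a point): Top centre of the upright round wooden peg (18 mm diameter, top 58 mm above the bench, free from 14 mm up) at the outer end of the left (+y) lever, 60 mm from the pivot. On the other side of the pivot a steel nose reaches 40 mm; both arms are 12 mm wide, up to 14 mm above the bench.
- lever_left_pivot (a point): Pivot of the left (+y) lever, at bench level: at x = -81 mm, y = +100 mm in dock_home's frame.
- lever_right (a joint): Angle (rad) of the right (-y) ejector lever, hinged on a vertical pin: 0 is shut (straight across the slide, nose behind the board's rear edge), 1.25 the open stop; the board passes above about 1.1. Stays where left; takes 4 N at the peg, up to 10 N while pushing the board home. Opening swings the peg towards +x of dock_home, alongside the rail; shutting swings it straight out sideways.
- lever_right_peg (a point): Top centre of the upright round wooden peg (18 mm diameter, top 58 mm above the bench, free from 14 mm up) at the outer end of the right (-y) lever, 60 mm from the pivot. On the other side of the pivot a steel nose reaches 40 mm; both arms are 12 mm wide, up to 14 mm above the bench.
- lever_right_pivot (a point): Pivot of the right (-y) lever, at bench level: at x = -81 mm, y = -100 mm in dock_home's frame.
- wheel (a joint): Angle (rad) of the carousel wheel, counter-clockwise from above; it turns freely either way (stops at -6.5 and +6.5) against a friction of 0.08 N m and stays where it is left. The steel wheel is 300 mm across and carries the round, the square and the long bin, 120 degrees apart.
- wheel_knob (a point): Centre of the wooden bar knob on the wheel's axis, above the cover, 160 mm above the bench: a bar 40 mm along its x, 14 mm thick along its y, 32 mm tall (144 to 176 mm above the bench). Turning it turns the wheel.
- carousel_window (a point): Middle of the open front of the carousel, at bin-floor height (39 mm), 105 mm from the wheel axis: a bin is at the window when its centre is here. x of this frame points from here to the wheel axis.
- cover_edge (a point): Middle of the front edge of the fixed clear plastic dust cover, 85 mm behind the window point; the cover, 125 to 129 mm above the bench, reaches from here back over the other bins and 170 mm to each side, except for a 60 mm wide slot 45 mm deep round the axis; four thin posts at its corners. Bins under it cannot be loaded.
- round_bin (a point): Centre of the inner floor of the white round bin on the wheel, 105 mm from the wheel axis; the bin's inside is 80 mm across, with walls 26 mm high above this point and 4 mm thick. It turns with the wheel; at the window it is 39 mm above the bench.
- square_bin (a point): Centre of the inner floor of the white square bin on the wheel, 105 mm from the wheel axis; the bin's inside is 76 x 76 mm, sides along and across the wheel's radius, with walls 26 mm high above this point and 4 mm thick. It turns with the wheel; at the window it is 39 mm above the bench.
- long_bin (a point): Centre of the inner floor of the white long bin on the wheel, 105 mm from the wheel axis; the bin's inside is 116 mm across the wheel's radius by 54 mm along the radius, with walls 26 mm high above this point and 4 mm thick. It turns with the wheel; at the window it is 39 mm above the bench.
- round_stamp: A wooden clay stamp standing on the bench, 70 mm tall: a round, 54 mm across, foot 20 mm thick, and centred on it an upright grip, 24 mm along its x by 20 mm along its y, from 20 to 70 mm above the underside. Grip it across the 20 mm (fingers closing along its y). About 0.1 kg. Origin: centre of the underside; z up. May be absent (None).
- square_stamp: A wooden clay stamp standing on the bench, 70 mm tall: a square, 54 x 54 mm, foot 20 mm thick, and centred on it an upright grip, 24 mm along its x by 20 mm along its y, from 20 to 70 mm above the underside. Grip it across the 20 mm (fingers closing along its y). About 0.1 kg. Origin: centre of the underside; z up. May be absent (None).
- long_stamp: A wooden clay stamp standing on the bench, 70 mm tall: a long, 90 mm (x) by 30 mm (y), foot 20 mm thick, and centred on it an upright grip, 40 mm along its x by 20 mm along its y, from 20 to 70 mm above the underside. Grip it across the 20 mm (fingers closing along its y). About 0.1 kg. Origin: centre of the underside; z up. May be absent (None).
- slip_bowl: Bystander: white ceramic bowl, 100 mm across, 50 mm high. Origin: centre of its foot.
- glaze_jar: Bystander: amber glass jar, 60 mm across, 90 mm high. Origin: centre of its foot.
- test_tile: Bystander: flat terracotta test tile, 60 x 90 x 14 mm. Origin: centre of its underside.
There are look-alikes about, which are no part of the job. What is shaped like the long_stamp but yellow is not meant.

How it is judged:
By the outcome, as a careful person would: the job done as asked, in the order asked, and still so for the second after the job is handed in, with the robot touching nothing.
Of round_stamp, square_stamp, long_stamp only 2 to 3 are there at a start; the rules pass over those that are not, and their reading is None.
At some moment in a run one of round_stamp, square_stamp, long_stamp may be knocked a few centimetres aside while the robot is not near it.
It also fails if it takes over 210 s, if anything falls off the work surface, if the arm or the gripper's body presses on something with over 40 N, if the wrist force passes 120 N, or if a joint passes its speed limit or range.

ROBOT

A 6-joint arm with a two-finger parallel gripper is mounted at the origin on the work surface. World frame = base frame: x ahead of the robot, y to its left, z up, the work surface at z = 0. Lengths are in m, angles in rad, forces in N, time in s.
With the tool pointing down it reaches from about 0.35 to 0.975 m from the base axis. Payload 7.1 kg.
Tool frame: the origin (TCP) lies between the finger pads; the fingertips stand 17 mm ahead of it and the grasp point (between the pads) lies 2 mm behind it; y points along the fingers, z is the direction in which the jaws open and shut, and the axes are right-handed (so a half turn about y gives the same grasp; the last joint's range is limited). The gripper opens to 88 mm and grips with 3 to 60 N. Pads are 20 mm wide; open, the fingers measure 115 mm over their backs; the gripper's body (75 mm by 178 mm) begins 61 mm behind the grasp point.
Start: joints at [-1.319, 0.423, 1.63, -0, 1.089, -0.019], TCP at [0.167, -0.602, 0.24] pointing down, gripper open.
Joint ranges: [-3, 3], [-0.9, 2.11], [0.09, 2.58], [-1.31, 4.45], [0.11, 2.69], [-2.54, 2.54]. Speed limits (rad/s): [2.39, 2.39, 3.01, 3.14, 3.14, 3.14].

INTERFACE

Orientations are given as a 3x3 rotation matrix whose columns are the frame's x, y, z axes.
In Python, from workcell import status, imaging, job gives the robot as it stands.
- The arm moves only by the shell command python3 -m inch 'ROWS' [FORCE]. ROWS is JSON, a list of rows, each a list of 5 numbers: the opening, from 0 (shut) to 1 (fully open), then the shift along the tool's x, y, z in mm, then the turn about the tool's y in rad. In form: [[grip, tx, ty, tz, turn], ...]. A call has 1 to 20 rows; each row is the pose to reach, as a shift and turn from the pose measured when the call began, along the tool's axes at that moment; what a row does not reach only later rows make up. A row lasts 1/10 s, in which the tool goes at most 50 mm and 8.59 degrees, less where a joint would pass 70% of its speed; a pose out of reach is approached as far as the arm can. A call with a gripper value outside its range is refused whole. The fingers move at their own pace and stop on an object; FORCE is the grip in N (left out, the last holds). Time passes only in rows, so rows that repeat a pose let the fingers close. It gives the time, the measured TCP pose, the force and the opening at its end, in the units of the state.
- status.state(): the state, without advancing time (a new reading comes with each control period).
- imaging.grab_frame(name): name is "scene" or "side" or "wrist"; returns the picture (420x560x3 uint8, blue, green, red); there is no depth.
- imaging.camera_info(name): a dict with "fx", "fy", "cx", "cy" (pixels), "R" (3x3) and "t" (3): a world point X has camera coordinates R X + t; the wrist camera has in their place "T_tool_cam" (4x4, takes a point from camera to tool coordinates, whose origin is the TCP and whose axes are the tool frame's). Camera axes: x right, y down, z forward; pixel columns grow to the right and rows downward; lengths in m; the calibration is good to about 2 mm. A picture is of the moment at which its call begins: read the wrist's pose just before it. camera_info takes no time and is no camera call.
- job.finish_job(): hands the job in, once; it reports no verdict.
Trained networks look in the newest picture that a camera, given by its name, has taken for a name from the list of things; names that differ only in an ending like _2 or _b are one class to them, and where a whole thing is asked for, a point or a joint stands for the part that bears it (a point fixed in the world has none). Each returns a list of dicts, best first, with "confidence" (0 to 1); they miss things now and then, are a little off and sometimes report something else, mostly with a low value. They report only what shows in the picture. A call takes as long as a camera call. They do not tell look-alikes from the thing itself.
- imaging.find_in(camera, target): "xy" ([column, row] in pixels, amid what is visible of it).
- imaging.regions_of(camera, target): "mask" (420x560 bool, what is visible of it) and "xy" ([column, row] in pixels, amid what is visible of it).
The state is a dict: "clock": time; "joint_positions": joint angles; "qd": joint speeds; "joint_torque": joint torques, N m; "tool_pos": TCP position; "tool_rot": TCP orientation; "force": force on the tool from outside, world axes, zero at the start; "moment": the same for the moment, N m; "width": finger opening in m.
Only numpy, scipy, OpenCV 4.12 (cv2) and the standard library are available. Lean on these libraries where they do the work, as an engineer would, in place of code of your own. Each camera call takes 0.05 s, during which the arm holds its last target. There are 200 camera calls.

## Working session

There is one attempt and no reset: what is moved stays moved. The work goes in short steps, Python scripts to look and compute and a shell command to move; the robot and the scene stay as the last step left them, time stands still between calls to the robot, and variables do not carry over. Pictures are saved under pics/ and viewed, about 12 in all and at most 16, crops included, and the job is handed in when it is done.

```bash
ls; mkdir -p pics; cat > h.py <<'E'
import numpy as np, cv2
from workcell import status, imaging, job
def cam(n):
    c=imaging.camera_info(n); K=(c["fx"],c["fy"],c["cx"],c["cy"])
    if n=="wrist":
        s=status.state(); T=np.eye(4); T[:3,:3]=np.array(s["tool_rot"]); T[:3,3]=s["tool_pos"]
        M=np.linalg.inv(T@np.array(c["T_tool_cam"])); return K,M[:3,:3],M[:3,3]
    return K,np.array(c["R"]),np.array(c["t"])
def px2w(C,uv,z):
    K,R,t=C; d=R.T@np.array([(uv[0]-K[2])/K[0],(uv[1]-K[3])/K[1],1.]); o=-R.T@t
    return o+d*(z-o[2])/d[2]
def w2px(C,X):
    K,R,t=C; p=R@np.array(X)+t; return np.array([K[0]*p[0]/p[2]+K[2],K[1]*p[1]/p[2]+K[3]])
E
python3 - <<'E'
from h import *
s=status.state(); print({k:np.round(v,3).tolist() for k,v in s.items()})
ims=[]
for n in ["scene","side","wrist"]:
    C=cam(n); im=imaging.grab_frame(n); cv2.imwrite(f"pics/a_{n}.png",im); print(n,np.round(-C[1].T@C[2],3))
    if n!="wrist":
        for o in ["board","batten","lever_left_peg","lever_right_peg","wheel_knob","round_bin","square_bin","long_bin","round_stamp","square_stamp","long_stamp","slip_bowl","glaze_jar","test_tile"]:
            print(o,[(np.round(d["xy"]).tolist(),round(d["confidence"],2)) for d in imaging.find_in(n,o)][:4])
E
```

```text
pics
{'clock': 0.0, 'joint_positions': [-1.319, 0.424, 1.631, -0.0, 1.089, -0.019], 'qd': [-0.001, 0.0, 0.0, 0.001, 0.0, 0.001], 'joint_torque': [-0.001, -54.462, -27.367, 0.064, 0.023, -0.0], 'tool_pos': [0.167, -0.602, 0.239], 'tool_rot': [[-0.964, -0.0, 0.268], [-0.268, 0.001, -0.964], [-0.0, -1.0, -0.001]], 'force': [-0.131, 0.199, -0.058], 'moment': [-0.033, -0.032, 0.01], 'width': 0.088}
scene [1.641 0.344 0.942]
board [([282.0, 254.0], 0.88), ([152.0, 253.0], 0.44)]
batten [([279.0, 256.0], 0.79)]
lever_left_peg [([206.0, 246.0], 0.65)]
lever_right_peg [([147.0, 212.0], 0.56)]
wheel_knob [([393.0, 280.0], 0.56)]
round_bin [([392.0, 279.0], 0.55)]
square_bin [([206.0, 245.0], 0.32)]
long_bin [([390.0, 282.0], 0.55)]
round_stamp []
square_stamp [([254.0, 217.0], 0.7)]
long_stamp [([363.0, 200.0], 0.85), ([308.0, 219.0], 0.81), ([402.0, 204.0], 0.71), ([205.0, 245.0], 0.52)]
slip_bowl [([273.0, 293.0], 0.7)]
glaze_jar [([217.0, 282.0], 0.84), ([282.0, 258.0], 0.44)]
test_tile []
side [-0.065  0.698  0.91 ]
board [([254.0, 229.0], 0.74)]
batten [([256.0, 230.0], 0.73)]
lever_left_peg [([297.0, 186.0], 0.75)]
lever_right_peg [([366.0, 165.0], 0.77)]
wheel_knob [([196.0, 308.0], 0.88)]
round_bin [([198.0, 310.0], 0.63), ([236.0, 176.0], 0.4), ([367.0, 167.0], 0.39)]
square_bin [([196.0, 308.0], 0.57)]
long_bin [([197.0, 308.0], 0.9)]
round_stamp []
square_stamp [([334.0, 229.0], 0.57)]
long_stamp [([295.0, 266.0], 0.95), ([311.0, 346.0], 0.76), ([269.0, 384.0], 0.7), ([362.0, 168.0], 0.29)]
slip_bowl [([201.0, 200.0], 0.88)]
glaze_jar [([237.0, 172.0], 0.93)]
test_tile []
wrist [ 0.249 -0.58   0.383]
```

```bash
python3 - <<'E'
import cv2
a=cv2.imread("pics/a_scene.png");cv2.imwrite("pics/b1.png",cv2.resize(a[150:360,90:480],None,fx=2.05,fy=2.05,interpolation=2))
a=cv2.imread("pics/a_side.png");cv2.imwrite("pics/b2.png",cv2.resize(a[130:420,60:440],None,fx=2.05,fy=2.05,interpolation=2))
E
```

```text
(no output)
```

View pics/b1.png

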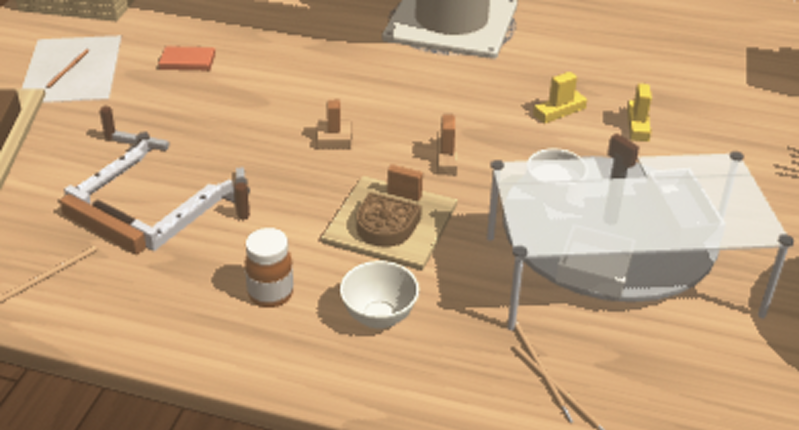

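View pics/b2.png

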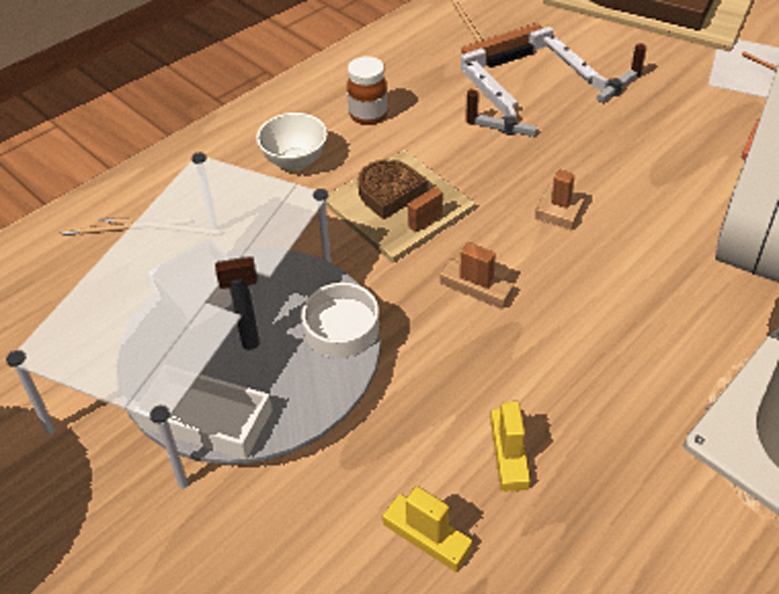

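The two wooden stamps are the square at scene (254,217) and the long at (308,219). The look-alikes are yellow, at scene (363,200) and (402,204). No round stamp shows. The tile is near scene (181,178), the board at (282,254) and the clamp frame at about (165,240). The carousel is on the right, with the round bin near the window. Next I'll get coarse positions.

```bash
python3 - <<'E'
from h import *
A=cam("scene");B=cam("side")
def b1(u,v): return (u/2.05+90,v/2.05+150)
def b2(u,v): return (u/2.05+60,v/2.05+130)
P={"sq grip top":(.07,(333,103),(563,174)),"long grip top":(.07,(447,118),(478,247)),
"batten top":(.057,(405,169),(425,194)),"pegL top":(.058,(240,173),(472,93)),"pegR top":(.058,(106,109),(639,47)),
"knob top":(.176,(623,140),(236,262)),"pivL":(.014,(238,183),(511,127)),"pivR":(.014,(143,140),(609,90)),
"cov A":(.129,(497,165),(320,195)),"cov B":(.129,(520,252),(199,158)),"cov C":(.129,(785,240),(16,358)),"cov D":(.129,(736,155),(160,414)),
"board far":(.012,(457,204),(402,152)),"brd2":(.012,(320,238),None),"brd3":(.012,(420,265),(328,213)),"brd4":(.012,(364,180),(475,205)),"brd5":(.012,None,(395,258)),
"roundbin rim":(.065,(557,163),(341,312)),"bowl":(.05,(380,286),(292,136)),"jar top":(.09,(267,243),(367,68)),"tile":(.014,(186,58),None),"yel1":(.07,(564,78),(428,497)),"yel2":(.07,(642,90),(512,408)),"fr_end_cornL":(.02,(150,235),(470,60)),"fr_end_cornR":(.02,(75,190),(540,35))}
for k,(z,a,b) in P.items(): print(k,np.round(px2w(A,b1(*a),z)[:2],3) if a else '',np.round(px2w(B,b2(*b),z)[:2],3) if b else '')
E
```

```text
sq grip top [ 0.427 -0.09 ] [ 0.426 -0.092]
long grip top [0.414 0.089] [0.422 0.086]
batten top [0.538 0.057] [0.543 0.052]
pegL top [ 0.618 -0.165] [ 0.64  -0.153]
pegR top [ 0.53  -0.427] [ 0.526 -0.427]
knob top [0.544 0.351] [0.531 0.352]
pivL [ 0.59  -0.184] [ 0.579 -0.174]
pivR [ 0.534 -0.368] [ 0.524 -0.352]
cov A [0.584 0.196] [0.582 0.194]
cov B [0.743 0.255] [0.741 0.253]
cov C [0.628 0.562] [0.627 0.56 ]
cov D [0.466 0.503] [0.468 0.501]
board far [0.54  0.137] [ 0.66  -0.023]
brd2 [ 0.667 -0.029] 
brd3 [0.679 0.118] [0.645 0.135]
brd4 [ 0.526 -0.009] [ 0.51  -0.013]
brd5  [0.521 0.131]
roundbin rim [0.47  0.266] [0.473 0.266]
bowl [0.77  0.089] [0.766 0.09 ]
jar top [ 0.777 -0.058] [ 0.765 -0.059]
tile [ 0.291 -0.411] 
yel1 [0.247 0.244] [0.243 0.366]
yel2 [0.246 0.368] [0.247 0.234]
fr_end_cornL [ 0.738 -0.251] [ 0.731 -0.255]
fr_end_cornR [ 0.681 -0.4  ] [ 0.693 -0.39 ]
```

```bash
cat >> h.py <<'E'
def row(x,y,z,phi_deg,quiet=False):
    """row shift (mm, tool axes) & turn (rad) to TCP (x,y,z) with jaw axis at phi (mod 180, nearest j6-safe printed both)"""
    s=status.state(); R=np.array(s["tool_rot"]); d=R.T@(np.array([x,y,z])-np.array(s["tool_pos"]))*1000
    cur=np.degrees(np.arctan2(R[1,2],R[0,2])); t=-np.radians((phi_deg-cur+180)%360-180)
    print("shift",np.round(d,1),"turn",round(t,3),"or",round(t-np.sign(t)*np.pi,3),"cur phi",round(cur,1),"tcp",np.round(s["tool_pos"],4),"j6",round(s["joint_positions"][5],2),"t",round(s["clock"],1))
E
python3 -c "
from h import *
row(0.55,-0.357,0.32,-17.7); print(imaging.camera_info('wrist'))"
```

```text
shift [-434.4  -80.3 -133.9] turn -0.991 or 2.15 cur phi -74.5 tcp [ 0.1672 -0.6022  0.2397] j6 -0.02 t 1.6
{'fx': 345.23362868755896, 'fy': 345.23362868755896, 'cx': 275.8334720466384, 'cy': 212.9412864857144, 'T_tool_cam': array([[-4.81963374e-04,  9.52256263e-01,  3.05299488e-01,
        -8.44628928e-02],
       [ 6.79601738e-04, -3.05299141e-01,  9.52256254e-01,
        -1.43700843e-01],
       [ 9.99999653e-01,  6.66434699e-04, -5.00012008e-04,
         3.76008655e-04],
       [ 0.00000000e+00,  0.00000000e+00,  0.00000000e+00,
         1.00000000e+00]])}
```

```bash
python3 -c "
from h import *
row(0.595,-0.22,0.32,-17.7)"
```

```text
shift [-514.4  -80.3 -253.9] turn -0.991 or 2.15 cur phi -74.5 tcp [ 0.1672 -0.6022  0.2397] j6 -0.02 t 1.6
```

```bash
python3 -m inch '[[1,-514,-80,-254,-0.99],[1,-514,-80,-254,-0.99],[1,-514,-80,-254,-0.99],[1,-514,-80,-254,-0.99],[1,-514,-80,-254,-0.99],[1,-514,-80,-254,-0.99],[1,-514,-80,-254,-0.99],[1,-514,-80,-254,-0.99],[1,-514,-80,-254,-0.99],[1,-514,-80,-254,-0.99],[1,-514,-80,-254,-0.99],[1,-514,-80,-254,-0.99],[1,-514,-80,-254,-0.99],[1,-514,-80,-254,-0.99],[1,-514,-80,-254,-0.99],[1,-514,-80,-254,-0.99]]' 30
python3 - <<'E'
from h import *
C=cam("wrist"); im=imaging.grab_frame("wrist"); cv2.imwrite("pics/c.png",im)
np.savez("c.npz",K=C[0],R=C[1],t=C[2])
for o in ["lever_left_peg","lever_right_peg","lever_left"]:
    for d in imaging.find_in("wrist",o)[:3]: print(o,np.round(d["xy"]),round(d["confidence"],2),np.round(px2w(C,d["xy"],.045),3))
E
```

```text
clock: 3.15
tool_pos: [0.5935, -0.221, 0.3195]
tool_rot: [[-0.307, -0.001, 0.952], [-0.952, 0.0, -0.307], [0.0, -1.0, -0.001]]
force: [-0.0, -0.4, -0.7]
width: 0.0879
lever_left_peg [271. 130.] 0.9 [ 0.604 -0.169  0.045]
lever_right_peg [272. 290.] 0.86 [ 0.538 -0.373  0.045]
lever_left [274. 129.] 0.94 [ 0.608 -0.169  0.045]
```

View pics/c.png

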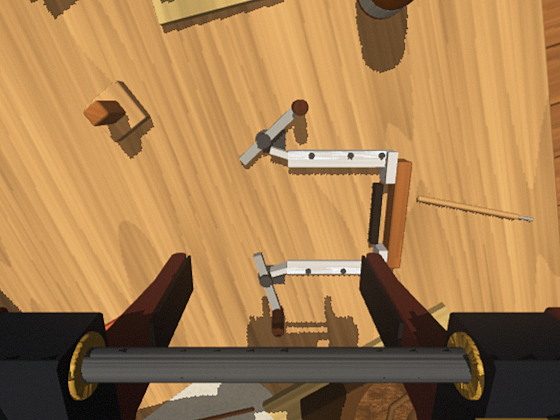

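The wrist view shows the frame with the arched way-in to the right. The left peg top is at (300,106) and its pivot at (264,140). The right peg top is at about (278,327) and its pivot at (266,279). The square stamp is at (115,112).

```bash
cat >> h.py <<'E'
def D(name):
    d=np.load(name); return (d["K"],d["R"],d["t"])
E
python3 - <<'E'
from h import *
C=D("c.npz")
L=px2w(C,(264,139),.018);R=px2w(C,(266,279),.018);print(L,R,np.linalg.norm(L-R))
for z in (.018,): print("rail R outer/inner", [np.round(px2w(C,p,.0205),4) for p in [(287,262),(360,262),(290,168),(384,167),(384,155)]])
v=L-R; yaw=np.arctan2(v[1],v[0])-np.pi/2; print("yaw",yaw,np.degrees(yaw))
m=(L+R)/2; ex=np.array([np.cos(yaw),np.sin(yaw)]); ey=np.array([-ex[1],ex[0]])
dock=m[:2]+.081*ex; print("dock",dock)
for n,px,P in (("L",(300,106),L),("R",(278,327),R)):
    p=px2w(C,px,.058); d=(p-P)[:2]; print(n,p,d@ex,d@ey,np.hypot(*d), np.arctan2(d@ex,abs(d@ey)))
for px in [(371,185),(371,244),(388,152),(408,163),(390,268)]:
    d=px2w(C,px,.03)[:2]-dock; print(px,d@ex,d@ey)
E
```

```text
[ 0.59146916 -0.17837607  0.018     ] [ 0.53147606 -0.36754501  0.018     ] 0.19845417044169492
rail R outer/inner [array([ 0.5686, -0.3499,  0.0205]), array([ 0.6666, -0.3814,  0.0205]), array([ 0.612 , -0.2234,  0.0205]), array([ 0.7279, -0.2593,  0.0205]), array([ 0.7312, -0.2442,  0.0205])]
yaw -0.3071067524784672 -17.595920776985004
dock [ 0.6386828 -0.297447 ]
L [ 0.64390411 -0.15287287  0.058     ] 0.04227196646902964 0.04016115607293149 0.058308126417105255 0.8109989070125909
R [ 0.53185903 -0.42250025  0.058     ] 0.016978131006141674 -0.05226823640467826 0.05495657803499998 0.31407535934955627
(371, 185) 0.05597169071001815 0.04182388883531898
(371, 244) 0.06252687735040989 -0.040119922399585
(388, 152) 0.07379505154572384 0.08386830526849645
(408, 163) 0.10027872360808343 0.06999805366914785
(390, 268) 0.09178331389564268 -0.07625966406444203
```

```bash
cat >> h.py <<'E'
yaw=-0.306; ex=np.array([np.cos(yaw),np.sin(yaw)]); ey=np.array([-ex[1],ex[0]]); dock=np.array([.6387,-.2974])
def dk(x,y): return dock+x*ex+y*ey
def peg(side,th):
    s=1 if side=="L" else -1
    return dk(-.081+.06*np.sin(th),s*(.1+.06*np.cos(th)))
def arc(side,th0,ths):
    s=1 if side=="L" else -1
    for th in ths: print(round(th,2),"tx %.1f tz %.1f"%(-s*60*(np.cos(th)-np.cos(th0)),60*(np.sin(th)-np.sin(th0))))
E
python3 -c "
from h import *
p=peg('L',.81); print(p); row(*p,.12,-17.5); row(*p,.045,-17.5)
arc('L',.81,[.95,1.1,1.2,1.25,1.28])
arc('R',.31,[.45,.6,.75,.9,1.05,1.15,1.2,1.25,1.28])
"
```

```text
[ 0.64548848 -0.15128762]
shift [-81.8 199.7  27.7] turn -0.006 or 3.136 cur phi -17.8 tcp [ 0.5941 -0.2207  0.3197] j6 -0.06 t 3.4
shift [-81.8 274.7  27.7] turn -0.006 or 3.136 cur phi -17.8 tcp [ 0.5941 -0.2207  0.3197] j6 -0.06 t 3.4
0.95 tx 6.5 tz 5.3
1.1 tx 14.2 tz 10.0
1.2 tx 19.6 tz 12.5
1.25 tx 22.5 tz 13.5
1.28 tx 24.2 tz 14.0
0.45 tx -3.1 tz 7.8
0.6 tx -7.6 tz 15.6
0.75 tx -13.2 tz 22.6
0.9 tx -19.8 tz 28.7
1.05 tx -27.3 tz 33.7
1.15 tx -32.6 tz 36.5
1.2 tx -35.4 tz 37.6
1.25 tx -38.2 tz 38.6
1.28 tx -39.9 tz 39.2
```

```bash
python3 -m inch '[[0.6,-82,180,28,-0.006],[0.6,-82,180,28,-0.006],[0.6,-82,180,28,-0.006],[0.6,-82,180,28,-0.006],[0.6,-82,180,28,-0.006],[0.6,-82,220,28,-0.006],[0.6,-82,275,28,-0.006],[0.6,-82,275,28,-0.006],[0.6,-82,275,28,-0.006],[0,-82,275,28,-0.006],[0,-82,275,28,-0.006],[0,-82,275,28,-0.006],[0,-82,275,28,-0.006],[0,-82,275,28,-0.006],[0,-82,275,28,-0.006]]' 25
python3 -m inch '[[0,2,0,2,0],[0,6.5,0,5.3,0],[0,10,0,7.7,0],[0,14.2,0,10,0],[0,17,0,11.3,0],[0,19.6,0,12.5,0],[0,22,0,13.3,0],[0,22,0,13.3,0],[0,22,0,13.3,0]]'
```

```text
clock: 4.85
tool_pos: [0.6455, -0.1512, 0.0455]
tool_rot: [[-0.3, -0.001, 0.954], [-0.954, 0.0, -0.3], [0.0, -1.0, -0.001]]
force: [-3.7, -0.1, 7.1]
width: 0.0172
clock: 5.75
tool_pos: [0.6502, -0.1748, 0.0455]
tool_rot: [[-0.301, -0.004, 0.954], [-0.954, 0.002, -0.301], [-0.001, -1.0, -0.004]]
force: [-4.7, 6.1, 5.9]
width: 0.0176
```

```bash
python3 -m inch '[[0.5,0,0,0,0],[0.5,0,0,0,0],[0.5,0,0,0,0],[0.5,0,-50,0,0],[0.5,0,-90,0,0],[0.5,0,-90,0,0]]'
python3 -c "
from h import *
s=status.state();d=np.array([.6502,-.1748])-dk(-.081,.1);print(np.arctan2(d@ex,d@ey),np.hypot(*d))
p=peg('R',.31); row(*p,.12,-17.5); row(*p,.045,-17.5)"
```

```text
clock: 6.35
tool_pos: [0.6544, -0.1763, 0.1416]
tool_rot: [[-0.301, 0.006, 0.954], [-0.954, -0.001, -0.301], [-0.001, -1.0, 0.006]]
force: [0.1, 0.0, -0.5]
width: 0.0439
1.2163057691066053 0.05868153002506564
shift [277.4  21.1 -41.3] turn -0.001 or 3.141 cur phi -17.5 tcp [ 0.6544 -0.1763  0.1416] j6 0.02 t 6.3
shift [277.5  96.  -41.8] turn -0.001 or 3.141 cur phi -17.5 tcp [ 0.6544 -0.1763  0.1416] j6 0.02 t 6.3
```

```bash
python3 -m inch '[[0.6,277,0,-41,0],[0.6,277,0,-41,0],[0.6,277,0,-41,0],[0.6,277,0,-41,0],[0.6,277,0,-41,0],[0.6,277,0,-41,0],[0.6,277,0,-41,0],[0.6,277,20,-41,0],[0.6,277,60,-41.5,0],[0.6,277,96,-42,0],[0.6,277,96,-42,0],[0.6,277,96,-42,0],[0,277,96,-42,0],[0,277,96,-42,0],[0,277,96,-42,0],[0,277,96,-42,0],[0,277,96,-42,0],[0,277,96,-42,0]]' 25
python3 -m inch '[[0,-3.1,0,7.8,0],[0,-7.6,0,15.6,0],[0,-13.2,0,22.6,0],[0,-19.8,0,28.7,0],[0,-27.3,0,33.7,0],[0,-32.6,0,36.5,0],[0,-35.4,0,37.6,0],[0,-37.5,0,38.4,0],[0,-37.5,0,38.4,0],[0,-37.5,0,38.4,0]]'
python3 -m inch '[[0.5,0,0,0,0],[0.5,0,0,0,0],[0.5,0,0,0,0],[0.5,0,-50,0,0],[0.5,0,-90,0,0],[0.5,0,-90,0,0]]'
python3 -c "
from h import *
row(*dk(-.03,.07),.35,-17.5)"
```

```text
clock: 8.15
tool_pos: [0.5311, -0.4277, 0.0456]
tool_rot: [[-0.301, 0.005, 0.954], [-0.954, -0.0, -0.301], [-0.001, -1.0, 0.005]]
force: [-3.5, 1.5, 6.4]
width: 0.0175
clock: 9.15
tool_pos: [0.5768, -0.4034, 0.0458]
tool_rot: [[-0.3, 0.001, 0.954], [-0.954, 0.001, -0.3], [-0.001, -1.0, 0.001]]
force: [-8.6, -0.6, 5.1]
width: 0.0174
clock: 9.75
tool_pos: [0.5802, -0.4057, 0.1423]
tool_rot: [[-0.3, 0.01, 0.954], [-0.954, -0.005, -0.3], [0.002, -1.0, 0.011]]
force: [0.2, -0.7, 0.3]
width: 0.0439
shift [-190.4 -208.2   -4.4] turn 0.0 or -3.141 cur phi -17.5 tcp [ 0.5802 -0.4057  0.1423] j6 -0.32 t 9.8
```

```bash
python3 -c "
from h import *
row(.57,.08,.37,-5)"
```

```text
shift [-459.7 -230.4 -153.1] turn -0.218 or 2.924 cur phi -17.5 tcp [ 0.5802 -0.4057  0.1423] j6 -0.32 t 9.8
```

```bash
python3 -m inch '[[0.5,0,-100,0,0],[0.5,0,-100,0,0],[0.5,-460,-230,-153,-0.218],[0.5,-460,-230,-153,-0.218],[0.5,-460,-230,-153,-0.218],[0.5,-460,-230,-153,-0.218],[0.5,-460,-230,-153,-0.218],[0.5,-460,-230,-153,-0.218],[0.5,-460,-230,-153,-0.218],[0.5,-460,-230,-153,-0.218],[0.5,-460,-230,-153,-0.218],[0.5,-460,-230,-153,-0.218],[0.5,-460,-230,-153,-0.218],[0.5,-460,-230,-153,-0.218],[0.5,-460,-230,-153,-0.218]]' 
python3 - <<'E'
from h import *
C=cam("wrist"); im=imaging.grab_frame("wrist"); cv2.imwrite("pics/d.png",im)
np.savez("d.npz",K=C[0],R=C[1],t=C[2])
print(status.state()["tool_pos"])
for o,z in [("batten",.057),("square_stamp",.03),("long_stamp",.03),("round_stamp",.03),("wheel_knob",.176)]:
    for d in imaging.find_in("wrist",o)[:3]: print(o,np.round(d["xy"]),round(d["confidence"],2),np.round(px2w(C,d["xy"],z),3))
E
```

```text
clock: 11.25
tool_pos: [0.5699, 0.0794, 0.3687]
tool_rot: [[-0.087, 0.009, 0.996], [-0.996, -0.006, -0.087], [0.005, -1.0, 0.009]]
force: [0.3, -0.7, -0.5]
width: 0.0434
[0.56997831 0.07896068 0.36863465]
batten [295. 174.] 0.59 [0.598 0.069 0.057]
square_stamp [190. 271.] 0.55 [ 0.426 -0.076  0.03 ]
square_stamp [417. 250.] 0.29 [ 0.777 -0.072  0.03 ]
long_stamp [171. 163.] 0.91 [0.427 0.093 0.03 ]
long_stamp [23. 68.] 0.58 [0.261 0.232 0.03 ]
wheel_knob [202.  30.] 0.76 [0.52  0.227 0.176]
wheel_knob [292. 174.] 0.23 [0.589 0.093 0.176]
```

View pics/d.png

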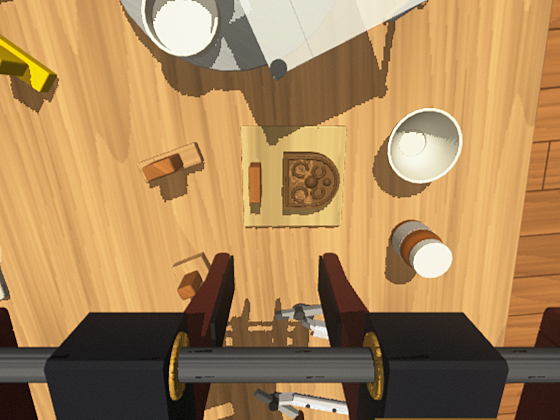

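The board is centred near (294,177), with the batten at (254,183) and the arch pointing right. The long stamp is at (171,163) and the square at (190,275). The levers, at (300,315) and (283,404), look open.

```bash
python3 - <<'E'
from h import *
C=D("d.npz"); im=cv2.imread("pics/d.png")
# board outline by colour (thresholded light plywood)
hsv=cv2.cvtColor(im,cv2.COLOR_BGR2HSV); sub=im[110:245,230:360]
Cn=[px2w(C,p,.012)[:2] for p in [(242,126),(346,126),(342,228),(242,226)]]
for i in range(4):
    d=Cn[(i+1)%4]-Cn[i]; print(np.round(Cn[i],4),np.linalg.norm(d),np.degrees(np.arctan2(d[1],d[0])))
print("centre",np.mean(Cn,0)); 
for p in [(254,183),(255,164),(254,203)]: print("bat",px2w(C,p,.057))
for o in ["board","batten"]:
    for d in imaging.regions_of("wrist",o)[:1]:
        m=d["mask"].astype(np.uint8); c=max(cv2.findContours(m,0,1)[0],key=cv2.contourArea)
        r=cv2.boxPoints(cv2.minAreaRect(c)); print(o,d["confidence"],[np.round(px2w(C,p,.012 if o=="board" else .057)[:2],4) for p in r],cv2.minAreaRect(c))
cv2.imwrite("pics/d1.png",cv2.resize(im[110:300,130:360],None,fx=3.3,fy=3.0,interpolation=2))
E
```

```text
[0.5304 0.1337] 0.14653713806006563 -5.014142499814404
[0.6764 0.1209] 0.15353468399125209 -93.67531154394652
[ 0.6666 -0.0323] 0.15461723191535562 173.59894616996488
[ 0.5129 -0.0151] 0.1498164730984431 83.28471497639109
centre [0.59657408 0.05182028]
bat [0.54188842 0.06089967 0.057     ]
bat [0.5459409  0.08637273 0.057     ]
bat [0.53890514 0.03298025 0.057     ]
board 0.59 [array([0.5292, 0.1352]), array([0.675 , 0.1224]), array([ 0.6713, -0.0278]), array([ 0.5116, -0.0133])] ((293.0, 175.0), (100.0, 104.0), 90.0)
batten 0.81 [array([0.5329, 0.1375]), array([0.6661, 0.1283]), array([ 0.6654, -0.0099]), array([5.192e-01, 3.000e-04])] ((293.7334289550781, 174.8729248046875), (101.18952941894531, 104.35877990722656), 88.91908264160156)
```

View pics/d1.png

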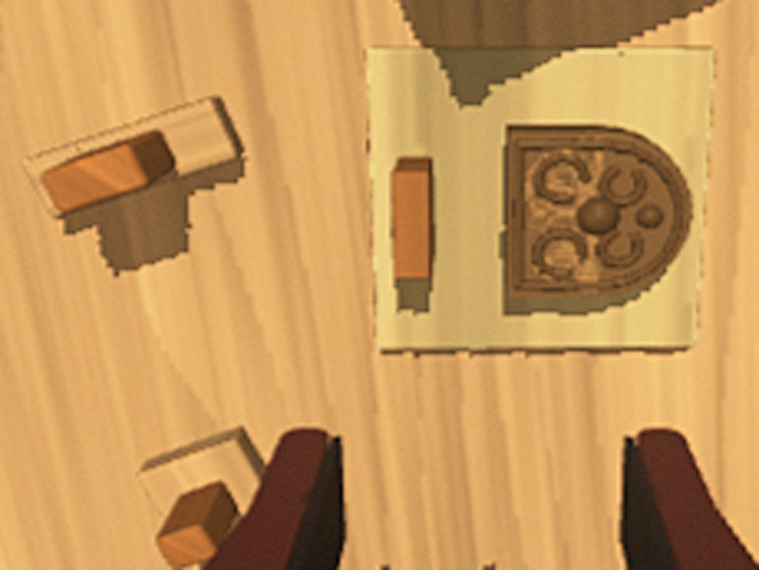

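```bash
python3 -c "
from h import *
row(.53,.40,.36,-5)"
```

```text
shift [-315.7    7.3  -68.4] turn -0.001 or 3.141 cur phi -5.0 tcp [0.5702 0.0796 0.3694] j6 0.21 t 11.7
```

```bash
python3 -m inch '[[0.5,-315,7,-68,0],[0.5,-315,7,-68,0],[0.5,-315,7,-68,0],[0.5,-315,7,-68,0],[0.5,-315,7,-68,0],[0.5,-315,7,-68,0],[0.5,-315,7,-68,0],[0.5,-315,7,-68,0],[0.5,-315,7,-68,0],[0.5,-315,7,-68,0],[0.5,-315,7,-68,0]]' 
python3 - <<'E'
from h import *
C=cam("wrist"); im=imaging.grab_frame("wrist"); cv2.imwrite("pics/e.png",im)
np.savez("e.npz",K=C[0],R=C[1],t=C[2])
for o,z in [("wheel_knob",.17),("round_bin",.065),("square_bin",.065),("long_bin",.065),("round_stamp",.03)]:
    for d in imaging.regions_of("wrist",o)[:2]: print(o,np.round(d["xy"]),round(d["confidence"],2),np.round(px2w(C,d["xy"],z),3),d["mask"].sum())
E
```

```text
clock: 12.75
tool_pos: [0.5309, 0.3977, 0.3606]
tool_rot: [[-0.09, 0.01, 0.996], [-0.996, -0.006, -0.09], [0.005, -1.0, 0.011]]
force: [0.8, -0.3, 0.5]
width: 0.044
wheel_knob [233. 214.] 0.59 [0.488 0.377 0.17 ] 12678
round_bin [234. 217.] 0.87 [0.473 0.339 0.065] 12702
square_bin [233. 216.] 0.94 [0.471 0.34  0.065] 12643
long_bin [233. 214.] 0.97 [0.471 0.343 0.065] 12405
```

View pics/e.png

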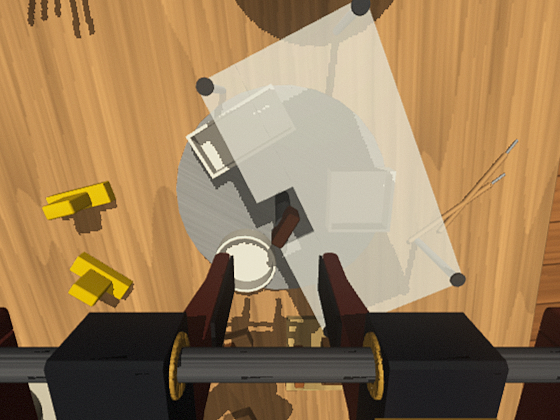

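```bash
python3 - <<'E'
import cv2
im=cv2.imread("pics/e.png");cv2.imwrite("pics/e1.png",cv2.resize(im[70:310,170:410],None,fx=2.5,fy=2.5,interpolation=2))
E
```

```text
(no output)
```

View pics/e1.png

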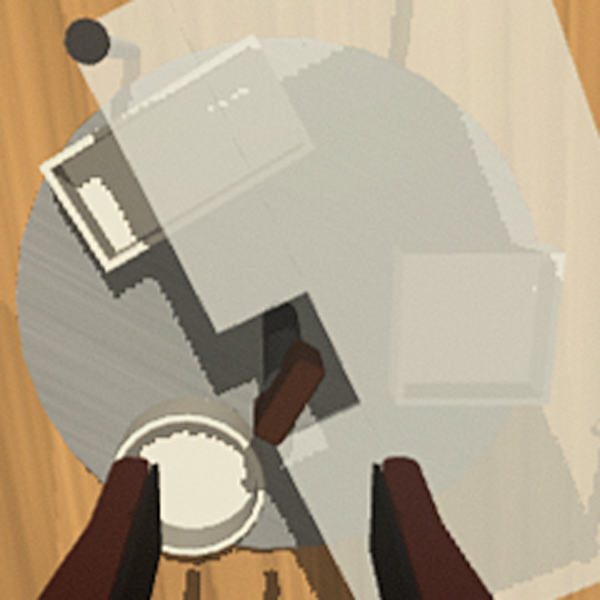

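The picture shows the long bin under the cover at upper left, the square bin at right, and the round bin at lower left near the window. The knob bar runs from (295,212) to (278,246) in full-frame pixels.

```bash
python3 - <<'E'
from h import *
C=D("e.npz")
f=lambda u,v:(u/2.5+170,v/2.5+70)
a=px2w(C,f(312,355),.176);b=px2w(C,f(271,440),.176);c=px2w(C,f(293,396),.176)
print("knob",a,b,c,np.linalg.norm(a-b),np.degrees(np.arctan2(*(a-b)[1::-1])))
ax=np.array([.544,.3555])
for n,ps in {"long":[(40,165),(255,37),(312,148),(108,270)],"sq":[(400,247),(555,253),(548,405),(390,395)],"rd":[(190,487)]}.items():
    w=np.array([px2w(C,f(*p),.065)[:2] for p in ps]); m=w.mean(0); d=m-ax; print(n,m,np.linalg.norm(d),np.degrees(np.arctan2(d[1],d[0])),np.linalg.norm(np.diff(w,axis=0),axis=1))
for p in [(204,86),(359,6),(457,279)]: print("post",px2w(C,p,.131))
E
```

```text
knob [0.54995749 0.37498978 0.176     ] [0.53043729 0.33981463 0.176     ] [0.54101151 0.35827444 0.176     ] 0.040228467656613545 60.97222608445678
long [0.49509902 0.44778951] 0.10444453284638092 117.91755153510766 [0.12266226 0.05879002 0.12112747]
sq [0.6407039  0.34617879] 0.09715209857168951 -5.505686969318273 [0.08041913 0.08423795 0.08701389]
rd [0.48041111 0.26728517] 0.10874467306374466 -125.78561970828156 []
post [0.46985739 0.5025103  0.131     ]
post [0.62763052 0.56028153 0.131     ]
post [0.74255976 0.25623308 0.131     ]
```

```bash
python3 -c "
from h import *
row(.541,.357,.162,-29)"
```

```text
shift [ 39.9 198.8  12.1] turn 0.417 or -2.724 cur phi -5.1 tcp [0.5305 0.3989 0.3605] j6 0.72 t 13.1
```

```bash
python3 -m inch '[[0.5,40,120,12,0.417],[0.5,40,120,12,0.417],[0.5,40,120,12,0.417],[0.5,40,160,12,0.417],[0.5,40,199,12,0.417],[0.5,40,199,12,0.417],[0.5,40,199,12,0.417],[0,40,199,12,0.417],[0,40,199,12,0.417],[0,40,199,12,0.417],[0,40,199,12,0.417],[0,40,199,12,0.417],[0,40,199,12,0.417]]' 40
python3 -m inch '[[0,0,0,0,-0.15],[0,0,0,0,-0.3],[0,0,0,0,-0.45],[0,0,0,0,-0.6],[0,0,0,0,-0.75],[0,0,0,0,-0.9],[0,0,0,0,-1.05],[0,0,0,0,-1.2],[0,0,0,0,-1.35],[0,0,0,0,-1.475],[0,0,0,0,-1.475],[0,0,0,0,-1.475]]'
python3 -m inch '[[0.4,0,0,0,-0],[0.4,0,0,0,0],[0.4,0,0,0,0],[0.4,0,-60,0,0],[0.4,0,-60,0,0],[0.4,0,-200,0,0],[0.4,0,-200,0,0],[0.4,0,-200,0,0],[0.4,0,-200,0,0]]'
python3 - <<'E'
from h import *
ax=np.array([.541,.356])
for cn in ("side","scene"):
    C=cam(cn); imaging.grab_frame(cn)
    for o in ["long_bin","round_bin","square_bin","long_stamp","square_stamp"]:
        for d in imaging.find_in(cn,o)[:3]: print(cn,o,np.round(d["xy"]),round(d["confidence"],2),np.round(px2w(C,d["xy"],.03),3))
row(.4,.18,.36,20)
C=cam("wrist"); im=imaging.grab_frame("wrist"); cv2.imwrite("pics/f.png",im); np.savez("f.npz",K=C[0],R=C[1],t=C[2])
E
```

```text
clock: 14.35
tool_pos: [0.541, 0.3578, 0.1634]
tool_rot: [[-0.485, 0.011, 0.875], [-0.875, -0.004, -0.485], [-0.002, -1.0, 0.011]]
force: [-2.4, 0.2, 6.4]
width: 0.0182
clock: 15.55
tool_pos: [0.5348, 0.3559, 0.1632]
tool_rot: [[0.824, -0.002, 0.566], [-0.566, -0.009, 0.824], [0.004, -1.0, -0.008]]
force: [-21.9, -6.0, 15.1]
width: 0.018
clock: 16.45
tool_pos: [0.538, 0.3593, 0.3706]
tool_rot: [[0.824, 0.009, 0.566], [-0.566, -0.002, 0.824], [0.009, -1.0, 0.003]]
force: [0.9, 0.9, 1.0]
width: 0.0349
side long_bin [196. 309.] 0.85 [0.49 0.35 0.03]
side long_bin [357. 165.] 0.37 [ 0.542 -0.374  0.03 ]
side round_bin [200. 310.] 0.97 [0.481 0.344 0.03 ]
side round_bin [308. 158.] 0.64 [ 0.683 -0.294  0.03 ]
side square_bin [196. 310.] 0.91 [0.488 0.351 0.03 ]
side square_bin [299. 187.] 0.25 [ 0.607 -0.156  0.03 ]
side long_stamp [312. 346.] 0.9 [0.231 0.243 0.03 ]
side long_stamp [267. 386.] 0.89 [0.24  0.373 0.03 ]
side long_stamp [293. 264.] 0.71 [0.414 0.092 0.03 ]
side square_stamp [335. 221.] 0.97 [ 0.433 -0.111  0.03 ]
side square_stamp [308. 159.] 0.56 [ 0.679 -0.288  0.03 ]
scene long_bin [392. 282.] 0.74 [0.63  0.375 0.03 ]
scene round_bin [391. 280.] 0.57 [0.626 0.373 0.03 ]
scene long_stamp [405. 206.] 0.69 [0.256 0.38  0.03 ]
scene long_stamp [362. 199.] 0.67 [0.256 0.239 0.03 ]
scene long_stamp [309. 220.] 0.54 [0.424 0.095 0.03 ]
scene square_stamp [240. 216.] 0.63 [ 0.469 -0.118  0.03 ]
scene square_stamp [284. 255.] 0.24 [0.608 0.066 0.03 ]
shift [ -10.8    4.7 -222.9] turn 0.62 or -2.522 cur phi 55.5 tcp [0.5351 0.3576 0.3627] j6 -0.39 t 17.1
```

View pics/f.png

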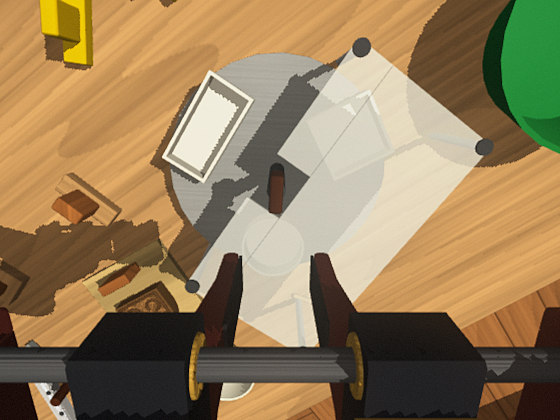

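The long bin (white rectangle at about (208,127)) is now at the open front. The square stamp has shifted to about scene (240,216). The long stamp is at (88,200) in this picture.

```bash
python3 - <<'E'
from h import *
C=D("f.npz"); ax=np.array([.541,.356])
w=np.array([px2w(C,p,.065)[:2] for p in [(211,71),(254,100),(204,182),(162,152)]]); m=w.mean(0); d=m-ax
print(m,np.linalg.norm(d),np.degrees(np.arctan2(d[1],d[0]))%360,np.linalg.norm(np.diff(w,axis=0),axis=1), "long axis",np.degrees(np.arctan2(*(w[1]-w[2])[::-1])))
for p in [(192,286),(362,46)]: print("post",px2w(C,p,.131))
# long stamp grip top from picture d
C=D("d.npz"); f=lambda u,v:(u/3.3+130,v/3+110)
g=[px2w(C,f(*p),.07)[:2] for p in [(40,178),(132,146),(147,178),(60,214)]]; print("grip top",np.round(g,4),np.mean(g,0)); 
e=np.array([px2w(C,f(*p),.02)[:2] for p in [(25,160),(217,98)]]); print("foot edge",e,np.linalg.norm(e[1]-e[0]),np.degrees(np.arctan2(*(e[1]-e[0])[::-1])))
fc=np.array([px2w(C,f(*p),.02)[:2] for p in [(25,160),(217,98),(242,152),(60,214)]]); print("foot c",fc.mean(0))
print("foot corners",fc)
E
```

```text
[0.44165519 0.31471465] 0.1075819296346763 202.56661437257046 [0.06010671 0.12219694 0.06424812] long axis 112.06616645671372
post [0.58418958 0.19641845 0.131     ]
post [0.46959993 0.50301543 0.131     ]
grip top [[0.4013 0.0946]
 [0.4395 0.105 ]
 [0.4428 0.0909]
 [0.4059 0.0783]] [0.4223546  0.09219591]
foot edge [[0.37687165 0.09579722]
 [0.4639516  0.11730315]] 0.08969628160606453 13.872606101663106
foot c [0.42453272 0.09325207]
foot corners [[0.37687165 0.09579722]
 [0.4639516  0.11730315]
 [0.47068091 0.09130487]
 [0.38662672 0.06860306]]
```

```bash
python3 -c "
from h import *
row(.4235,.0925,.048,104)"
```

```text
shift [  57.   317.6 -279. ] turn -0.846 or 2.295 cur phi 55.5 tcp [0.5351 0.3577 0.3629] j6 -0.39 t 17.1
```

```bash
python3 -m inch '[[0.6,57,180,-279,-0.846],[0.6,57,180,-279,-0.846],[0.6,57,180,-279,-0.846],[0.6,57,180,-279,-0.846],[0.6,57,180,-279,-0.846],[0.6,57,180,-279,-0.846],[0.6,57,180,-279,-0.846],[0.6,57,180,-279,-0.846],[0.6,57,180,-279,-0.846]]'
python3 - <<'E'
from h import *
row(.4235,.0925,.048,104)
C=cam("wrist"); im=imaging.grab_frame("wrist"); cv2.imwrite("pics/g.png",im)
for o in ["long_stamp"]:
    for d in imaging.regions_of("wrist",o)[:2]: print(np.round(d["xy"]),round(d["confidence"],2),np.round(px2w(C,d["xy"],.03),3))
print("pred px of grip top",w2px(C,[.4235,.0925,.07]))
E
```

```text
clock: 18.0
tool_pos: [0.4241, 0.0935, 0.1857]
tool_rot: [[0.971, -0.002, -0.24], [0.24, -0.009, 0.971], [-0.004, -1.0, -0.008]]
force: [0.3, 1.4, -0.1]
width: 0.0528
shift [ -0.2 137.7   0.4] turn -0.002 or 3.14 cur phi 103.9 tcp [0.4241 0.0935 0.1857] j6 -1.61 t 18.0
[275. 191.] 0.84 [0.415 0.089 0.03 ]
[504.  32.] 0.84 [0.249 0.231 0.03 ]
pred px of grip top [276.25086318 214.0268146 ]
```

View pics/g.png

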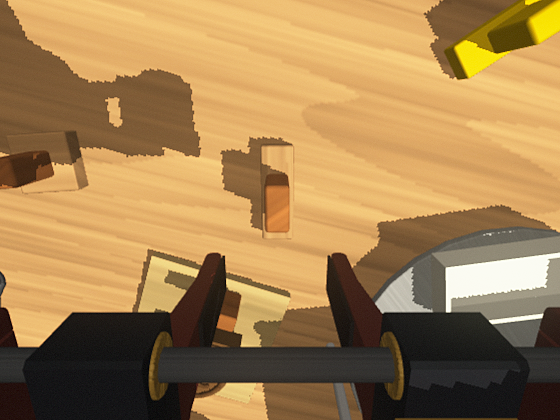

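The grip top is at (277,208), centred between the fingers to within 5 mm. The stamp is square to the jaws.

```bash
python3 -m inch '[[0.6,-3,60,0.5,0],[0.6,-3,110,0.5,0],[0.6,-3,137,0.5,0],[0.6,-3,137,0.5,0],[0,-3,137,0.5,0],[0,-3,137,0.5,0],[0,-3,137,0.5,0],[0,-3,137,0.5,0],[0,-3,137,0.5,0],[0,-3,137,0.5,0]]' 30
python3 -m inch '[[0,0,-40,0,0],[0,0,-80,0,0],[0,0,-120,0,0],[0,0,-120,0,0]]'
python3 -c "
from h import *
row(.4417,.3155,.165,22);row(.4417,.3155,.090,22)"
```

```text
clock: 19.1
tool_pos: [0.4232, 0.0932, 0.0508]
tool_rot: [[0.97, 0.003, -0.242], [0.242, -0.008, 0.97], [0.001, -1.0, -0.009]]
force: [-0.3, 0.5, 11.8]
width: 0.02
clock: 19.5
tool_pos: [0.4258, 0.0948, 0.1755]
tool_rot: [[0.97, 0.012, -0.242], [0.242, -0.006, 0.97], [0.01, -1.0, -0.009]]
force: [-0.1, 0.4, -1.7]
width: 0.0195
shift [ 68.6   9.3 210.4] turn 1.431 or -1.711 cur phi 104.0 tcp [0.4258 0.0948 0.1755] j6 -1.61 t 19.5
shift [ 67.9  84.3 211.1] turn 1.431 or -1.711 cur phi 104.0 tcp [0.4258 0.0948 0.1755] j6 -1.61 t 19.5
```

```bash
python3 -m inch '[[0,68,5,211,1.43],[0,68,5,211,1.43],[0,68,5,211,1.43],[0,68,5,211,1.43],[0,68,5,211,1.43],[0,68,5,211,1.43],[0,68,5,211,1.43],[0,68,5,211,1.43],[0,68,5,211,1.43],[0,68,5,211,1.43],[0,68,5,211,1.43],[0,68,5,211,1.43],[0,68,5,211,1.43]]'
python3 - <<'E'
from h import *
row(.4417,.3155,.0915,22)
C=cam("wrist"); im=imaging.grab_frame("wrist"); cv2.imwrite("pics/i.png",im[:330,120:440])
E
```

```text
clock: 20.8
tool_pos: [0.4407, 0.3158, 0.169]
tool_rot: [[0.378, 0.012, 0.926], [-0.926, -0.006, 0.378], [0.01, -1.0, 0.008]]
force: [-0.1, -0.7, -1.4]
width: 0.0198
shift [-0.2 77.5  0.2] turn 0.004 or -3.138 cur phi 22.2 tcp [0.4407 0.3158 0.169 ] j6 0.23 t 20.8
```

View pics/i.png

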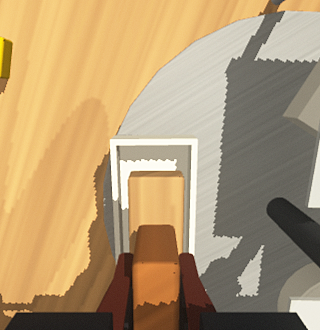

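The long stamp hangs lined up over the long bin: foot centred at about column 157, against 154 for the bin. Next I lower it and release.

```bash
python3 -m inch '[[0,0,40,0,0],[0,0,65,0,0],[0,0,77,0,0],[0,0,77,0,0],[0,0,77,0,0],[0.35,0,77,0,0],[0.35,0,77,0,0],[0.35,0,77,0,0]]'
python3 -m inch '[[0.35,0,-40,0,0],[0.35,0,-90,0,0],[0.35,0,-140,0,0],[0.35,0,-190,0,0],[0.35,0,-190,0,0]]'
python3 -c "
from h import *
row(.5385,.357,.163,56)"
```

```text
clock: 21.65
tool_pos: [0.4421, 0.3156, 0.0929]
tool_rot: [[0.377, 0.013, 0.926], [-0.926, -0.006, 0.378], [0.01, -1.0, 0.01]]
force: [0.0, -0.0, -0.1]
width: 0.0305
clock: 22.15
tool_pos: [0.4426, 0.3189, 0.2905]
tool_rot: [[0.377, 0.024, 0.926], [-0.926, 0.002, 0.378], [0.007, -1.0, 0.023]]
force: [0.5, 0.3, -0.1]
width: 0.0307
shift [ -0.  129.8 100.2] turn -0.59 or 2.551 cur phi 22.2 tcp [0.4426 0.3189 0.2905] j6 0.23 t 22.1
```

```bash
python3 -m inch '[[0.5,0,0,100,-0.59],[0.5,0,0,100,-0.59],[0.5,0,0,100,-0.59],[0.5,0,0,100,-0.59],[0.5,0,40,100,-0.59],[0.5,0,90,100,-0.59],[0.5,0,130,100,-0.59],[0.5,0,130,100,-0.59],[0.5,0,130,100,-0.59],[0,0,130,100,-0.59],[0,0,130,100,-0.59],[0,0,130,100,-0.59],[0,0,130,100,-0.59],[0,0,130,100,-0.59],[0,0,130,100,-0.59]]' 40
python3 -m inch '[[0,0,0,0,-0.05],[0,0,0,0,-0.12],[0,0,0,0,-0.22],[0,0,0,0,-0.32],[0,0,0,0,-0.42],[0,0,0,0,-0.52],[0,0,0,0,-0.62],[0,0,0,0,-0.72],[0,0,0,0,-0.82],[0,0,0,0,-0.92],[0,0,0,0,-1.0],[0,0,0,0,-1.05],[0,0,0,0,-1.05],[0,0,0,0,-1.05]]'
python3 -m inch '[[0,0,0,0,-0.05],[0,0,0,0,-0.12],[0,0,0,0,-0.22],[0,0,0,0,-0.32],[0,0,0,0,-0.42],[0,0,0,0,-0.52],[0,0,0,0,-0.62],[0,0,0,0,-0.72],[0,0,0,0,-0.82],[0,0,0,0,-0.9],[0,0,0,0,-0.97],[0,0,0,0,-1.0],[0,0,0,0,-1.0],[0,0,0,0,-1.0]]'
python3 -m inch '[[0.4,0,0,0,-0],[0.4,0,0,0,0],[0.4,0,0,0,0],[0.4,0,-60,0,0],[0.4,0,-60,0,0],[0.4,0,-200,0,0],[0.4,0,-200,0,0],[0.4,0,-200,0,0],[0.4,0,-200,0,0]]'
python3 -c "
from h import *
row(.42,-.05,.36,104)"
```

```text
clock: 23.65
tool_pos: [0.5368, 0.3542, 0.1644]
tool_rot: [[0.829, 0.021, 0.559], [-0.559, -0.003, 0.829], [0.019, -1.0, 0.009]]
force: [-7.5, -12.1, 11.8]
width: 0.0176
clock: 25.05
tool_pos: [0.5366, 0.3524, 0.1646]
tool_rot: [[0.897, 0.02, -0.441], [0.441, -0.005, 0.897], [0.015, -1.0, -0.014]]
force: [1.6, -7.3, -4.6]
width: 0.0181
clock: 26.45
tool_pos: [0.5378, 0.3514, 0.1647]
tool_rot: [[0.113, 0.022, -0.993], [0.994, -0.006, 0.113], [-0.004, -1.0, -0.023]]
force: [6.9, -3.0, -10.2]
width: 0.0181
clock: 27.35
tool_pos: [0.5354, 0.3544, 0.3724]
tool_rot: [[0.113, 0.033, -0.993], [0.994, 0.0, 0.113], [0.004, -0.999, -0.033]]
force: [0.8, 0.6, 0.1]
width: 0.0352
shift [-414.9    8.5   69.2] turn 1.213 or -1.929 cur phi 173.5 tcp [0.5354 0.3544 0.3724] j6 -2.45 t 27.4
```

```bash
python3 -m inch '[[0.6,-415,-20,69,0.8],[0.6,-415,-20,69,0.8],[0.6,-415,-20,69,0.8],[0.6,-415,-20,69,0.8],[0.6,-415,-20,69,0.8],[0.6,-415,-20,69,0.8],[0.6,-415,-20,69,2.68],[0.6,-415,-20,69,2.68],[0.6,-415,-20,69,2.68],[0.6,-415,-20,69,2.68],[0.6,-415,-20,69,2.68],[0.6,-415,-20,69,2.68],[0.6,-415,-20,69,2.68],[0.6,-415,-20,69,2.68],[0.6,-415,-20,69,2.68],[0.6,-415,-20,69,2.68],[0.6,-415,-20,69,2.68],[0.6,-415,-20,69,2.68],[0.6,-415,-20,69,2.68],[0.6,-415,-20,69,2.68]]'
python3 -m inch '[[0.6,0,50,0,0],[0.6,0,100,0,0]]'
python3 -m inch '[[0.6,0,50,0,0]]'
python3 -m inch '[[0.6,0,0,0,0],[0.6,0,0,0,0],[0.6,0,0,0,0]]'
python3 - <<'E'
from h import *
C=cam("wrist"); im=imaging.grab_frame("wrist"); cv2.imwrite("pics/j.png",im); np.savez("j.npz",K=C[0],R=C[1],t=C[2])
row(.44,-.115,.06,20)
for d in imaging.regions_of("wrist","square_stamp")[:2]: print(np.round(d["xy"]),round(d["confidence"],2),np.round(px2w(C,d["xy"],.03),3))
a=im[:360,60:500]; s=imaging.grab_frame("side"); b=s[230:400,60:260]
out=np.zeros((600,800,3),np.uint8); out[:360,:440]=a; b=cv2.resize(b,None,fx=1.8,fy=1.8); out[:306,440:800]=b
imaging.grab_frame("scene")
cv2.imwrite("pics/j1.png",out[:360])
E
```

```text
clock: 29.35
tool_pos: [0.419, -0.0499, 0.388]
tool_rot: [[0.341, 0.032, 0.94], [-0.94, 0.001, 0.341], [0.01, -0.999, 0.031]]
force: [-0.1, 0.2, -0.3]
width: 0.0531
clock: 29.55
tool_pos: [0.4231, -0.0499, 0.2884]
tool_rot: [[0.343, 0.037, 0.938], [-0.939, 0.0, 0.344], [0.013, -0.999, 0.035]]
force: [-0.2, -0.1, -0.5]
width: 0.0529
clock: 29.65
tool_pos: [0.4249, -0.0498, 0.2373]
tool_rot: [[0.346, 0.039, 0.937], [-0.938, -0.0, 0.346], [0.014, -0.999, 0.037]]
force: [0.6, 0.1, 0.1]
width: 0.0526
clock: 29.95
tool_pos: [0.4265, -0.05, 0.2396]
tool_rot: [[0.347, 0.043, 0.937], [-0.938, -0.001, 0.347], [0.016, -0.999, 0.04]]
force: [-0.4, 0.6, -0.6]
width: 0.0528
shift [ 62.7 180.3 -17.4] turn 0.005 or -3.136 cur phi 20.3 tcp [ 0.4266 -0.05    0.2398] j6 -0.51 t 30.0
[260. 243.] 0.61 [ 0.441 -0.116  0.03 ]
[328. 311.] 0.42 [ 0.548 -0.173  0.03 ]
```

View pics/j1.png

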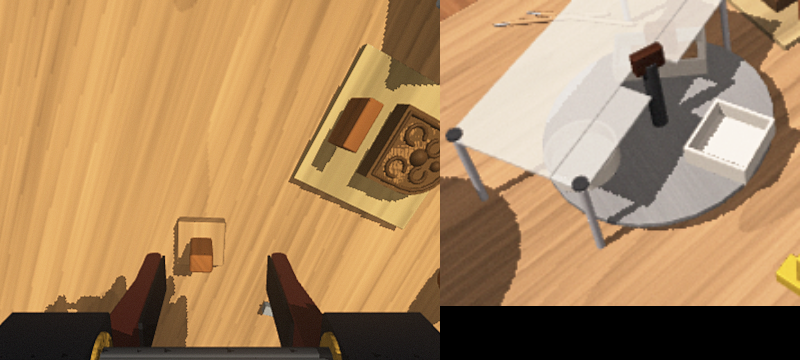

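```bash
S='[[0.6,0,0,0,0],[0.6,0,0,0,0],[0.6,0,0,0,0]]'
f(){ grep -E "pos|rot" | sed 's/tool_//'; }
echo out; python3 -m inch '[[0.6,17,0,47,0]]' | f; python3 -m inch '[[0.6,0,0,0,0],[0.6,0,0,0,0],[0.6,0,0,0,0]]' | f
echo in; python3 -m inch '[[0.6,-17,0,-47,0]]' | f; python3 -m inch '[[0.6,0,0,0,0],[0.6,0,0,0,0],[0.6,0,0,0,0]]' | f
echo up; python3 -m inch '[[0.6,0,-50,0,0]]' | f; python3 -m inch '[[0.6,0,0,0,0],[0.6,0,0,0,0],[0.6,0,0,0,0]]' | f
python3 - <<'E'
from h import *
C=cam("side"); f=lambda u,v:((u-440)/1.8+60,v/1.8+230)
w=np.array([px2w(C,f(*p),.065)[:2] for p in [(720,100),(774,124),(741,183),(685,152)]]); m=w.mean(0); d=m-[.541,.356]
print(m,np.linalg.norm(d),np.degrees(np.arctan2(d[1],d[0]))%360,np.linalg.norm(np.diff(w,axis=0),axis=1))
E
```

```text
out
pos: [0.4701, -0.0493, 0.2412]
rot: [[0.346, 0.038, 0.937], [-0.938, -0.0, 0.346], [0.014, -0.999, 0.036]]
pos: [0.4694, -0.0492, 0.2414]
rot: [[0.346, 0.038, 0.937], [-0.938, -0.0, 0.346], [0.014, -0.999, 0.036]]
in
pos: [0.4238, -0.05, 0.2404]
rot: [[0.346, 0.043, 0.937], [-0.938, -0.001, 0.347], [0.016, -0.999, 0.04]]
pos: [0.4244, -0.0501, 0.2411]
rot: [[0.346, 0.045, 0.937], [-0.938, -0.001, 0.347], [0.017, -0.999, 0.042]]
up
pos: [0.4198, -0.0497, 0.2867]
rot: [[0.346, 0.035, 0.937], [-0.938, 0.0, 0.347], [0.012, -0.999, 0.033]]
pos: [0.4197, -0.0496, 0.2862]
rot: [[0.346, 0.034, 0.937], [-0.938, 0.0, 0.347], [0.012, -0.999, 0.032]]
[0.43006687 0.32182195] 0.11607884200671109 197.12385315235537 [0.08093879 0.09266515 0.08365929]
```

```bash
f(){ grep -E "pos|rot" | sed 's/tool_//'; }
python3 -m inch '[[0.6,0,-50,0,0]]' | f; python3 -m inch '[[0.6,0,0,0,0],[0.6,0,0,0,0],[0.6,0,0,0,0]]' | f
python3 -m inch '[[0.6,0,-50,0,0]]' | f; python3 -m inch '[[0.6,0,0,0,0],[0.6,0,0,0,0],[0.6,0,0,0,0]]' | f
python3 -m inch '[[0.6,0,-50,0,0]]' | f; python3 -m inch '[[0.6,0,0,0,0],[0.6,0,0,0,0],[0.6,0,0,0,0]]' | f
python3 - <<'E'
from h import *
C=D("j.npz"); o=lambda u,v:(u+60,v)
g=[px2w(C,o(*p),.07)[:2] for p in [(191,250),(212,250),(211,272),(191,272)]]; print("grip",np.mean(g,0))
e=[px2w(C,o(*p),.02)[:2] for p in [(179,221),(225,220),(225,264),(179,264)]]; print(np.mean(e,0),[np.degrees(np.arctan2(*(b-a)[::-1])) for a,b in zip(e,e[1:])],[np.linalg.norm(b-a) for a,b in zip(e,e[1:])])
row(*np.mean(g,0),.048,20.3); row(*np.mean(g,0),.18,20.3)
E
```

```text
pos: [0.4146, -0.0491, 0.3308]
rot: [[0.347, 0.021, 0.938], [-0.938, 0.002, 0.347], [0.005, -1.0, 0.021]]
pos: [0.4139, -0.049, 0.3295]
rot: [[0.347, 0.019, 0.938], [-0.938, 0.003, 0.347], [0.004, -1.0, 0.019]]
pos: [0.4094, -0.0486, 0.3736]
rot: [[0.347, 0.005, 0.938], [-0.938, 0.005, 0.347], [-0.003, -1.0, 0.007]]
pos: [0.4087, -0.0485, 0.3721]
rot: [[0.347, 0.003, 0.938], [-0.938, 0.005, 0.347], [-0.004, -1.0, 0.004]]
pos: [0.4051, -0.0482, 0.4159]
rot: [[0.347, -0.011, 0.938], [-0.938, 0.007, 0.347], [-0.011, -1.0, -0.008]]
pos: [0.4046, -0.0481, 0.4145]
rot: [[0.347, -0.013, 0.938], [-0.938, 0.007, 0.347], [-0.012, -1.0, -0.01]]
grip [ 0.44335082 -0.11790522]
[ 0.44485051 -0.11931722] [np.float64(20.832566656720047), np.float64(-69.16342639586227), np.float64(-160.8382708472726)] [np.float64(0.051191868380481224), np.float64(0.05457431478915739), np.float64(0.05347093165308864)]
shift [ 83.1 365.5  15.9] turn -0.0 or 3.141 cur phi 20.3 tcp [ 0.4046 -0.0481  0.4145] j6 -0.51 t 32.5
shift [ 81.6 233.5  14.5] turn -0.0 or 3.141 cur phi 20.3 tcp [ 0.4046 -0.0481  0.4145] j6 -0.51 t 32.5
```

```bash
python3 -m inch '[[0.6,82,100,15,0],[0.6,82,200,15,0],[0.6,82,240,15,0],[0.6,82,270,15.2,0],[0.6,82.5,300,15.5,0],[0.6,83,325,15.8,0],[0.6,83,345,16,0],[0.6,83,360,16,0],[0.6,83,365,16,0],[0.6,83,365,16,0],[0.6,83,365,16,0],[0,83,365,16,0],[0,83,365,16,0],[0,83,365,16,0],[0,83,365,16,0],[0,83,365,16,0],[0,83,365,16,0]]' 30
python3 -m inch '[[0,0,-30,0,0],[0,0,-60,0,0],[0,0,-90,0,0],[0,0,-120,0,0],[0,0,-130,0,0],[0,0,-130,0,0],[0,0,-130,0,0],[0,0,-130,0,0]]'
python3 -c "
from h import *
row(.437,.320,.178,20);row(.437,.320,.0925,20)"
```

```text
clock: 34.25
tool_pos: [0.4438, -0.1178, 0.049]
tool_rot: [[0.347, -0.013, 0.938], [-0.938, 0.007, 0.347], [-0.011, -1.0, -0.009]]
force: [-1.3, -0.4, 7.3]
width: 0.024
clock: 35.05
tool_pos: [0.4444, -0.1185, 0.1775]
tool_rot: [[0.347, -0.015, 0.938], [-0.938, 0.008, 0.347], [-0.013, -1.0, -0.012]]
force: [0.1, -0.1, -0.7]
width: 0.0241
shift [-413.8    3.1  145.1] turn 0.005 or -3.136 cur phi 20.3 tcp [ 0.4444 -0.1185  0.1775] j6 -0.65 t 35.0
shift [-412.7   88.6  146.1] turn 0.005 or -3.136 cur phi 20.3 tcp [ 0.4444 -0.1185  0.1775] j6 -0.65 t 35.0
```

```bash
python3 -m inch '[[0,-40,0,14,0],[0,-80,0,28,0],[0,-120,0,42,0],[0,-160,0,56,0],[0,-200,0,71,0],[0,-240,0,85,0],[0,-280,0,100,0],[0,-320,0,113,0],[0,-360,0,128,0],[0,-390,0,138,0],[0,-414,0,145,0],[0,-414,0,145,0],[0,-414,0,145,0],[0,-414,0,145,0],[0,-414,0,145,0]]'
python3 - <<'E'
from h import *
row(.437,.320,.0925,20)
C=cam("wrist"); im=imaging.grab_frame("wrist"); cv2.imwrite("pics/k.png",cv2.resize(im[60:330,120:440],None,fx=2,fy=2)); np.savez("k.npz",K=C[0],R=C[1],t=C[2])
E
```

```text
clock: 36.55
tool_pos: [0.4368, 0.3189, 0.1807]
tool_rot: [[0.345, -0.016, 0.938], [-0.938, 0.007, 0.346], [-0.012, -1.0, -0.013]]
force: [0.7, 0.3, -0.9]
width: 0.0239
shift [ 0.1 88.2  1.7] turn 0.004 or -3.138 cur phi 20.2 tcp [0.4368 0.3189 0.1807] j6 0.24 t 36.5
```

View pics/k.png

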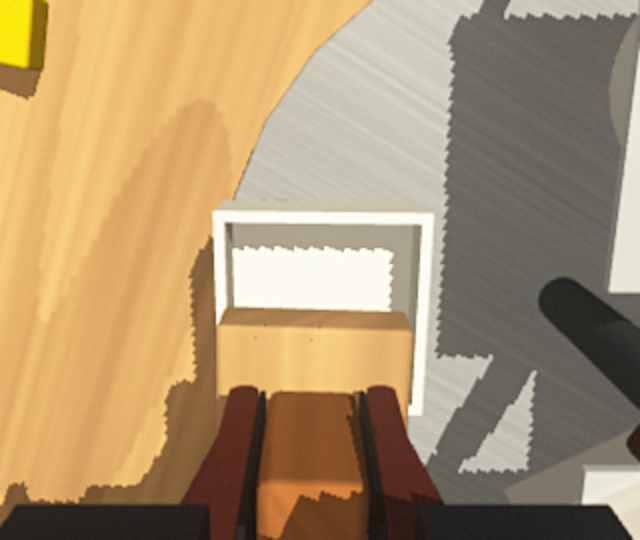

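The square bin is at the window: rim outer corners at (227,165), (337,166) and about (331,267). The square stamp hangs over it, slightly off to the left.

```bash
python3 - <<'E'
from h import *
C=D("k.npz"); f=lambda u,v:(u/2+120,v/2+60)
a,b,c=[px2w(C,f(*p),.065)[:2] for p in [(214,210),(434,212),(422,415)]]
print(a,b,c,np.linalg.norm(a-b),np.linalg.norm(b-c),"centre",(a+c)/2,"ang",np.degrees(np.arctan2(*(b-a)[::-1])))
m=(a+c)/2; d=m-[.541,.356]; print(np.linalg.norm(d),np.degrees(np.arctan2(d[1],d[0]))%360)
row(*m,.0925,20)
E
```

```text
[0.38676378 0.34346329] [0.46508692 0.37171465] [0.4937275  0.29238184] 0.0832625611841457 0.08434440589306395 centre [0.44024564 0.31792256] ang 19.834510997333293
0.10770948235754783 200.70275607562309
shift [ 3.3 88.3  3.8] turn 0.004 or -3.138 cur phi 20.2 tcp [0.4369 0.319  0.1809] j6 0.24 t 36.6
```

```bash
python3 -m inch '[[0,3,0,4,0],[0,3,30,4,0],[0,3,55,4,0],[0,3,75,4,0],[0,3,85,4,0],[0,3,89,4,0],[0,3,89,4,0],[0,3,89,4,0],[0,3,89,4,0],[0.4,3,89,4,0],[0.4,3,89,4,0],[0.4,3,89,4,0],[0.4,3,70,4,0],[0.4,3,40,4,0],[0.4,3,0,4,0],[0.4,3,-40,4,0],[0.4,3,-60,4,0],[0.4,3,-60,4,0],[0.4,3,-60,4,0],[0.4,3,-60,4,0]]'
python3 -c "
from h import *
row(.542,.058,.24,-5);row(.542,.058,.04,-5)
for n in ('side','scene'):
  im=imaging.grab_frame(n);cv2.imwrite(f'pics/l_{n}.png',im)
  for o in ['square_stamp','long_stamp']: print(n,o,[(np.round(d['xy']).tolist(),round(d['confidence'],2)) for d in imaging.find_in(n,o)])
"
```

```text
clock: 38.6
tool_pos: [0.4418, 0.3166, 0.2392]
tool_rot: [[0.345, -0.018, 0.938], [-0.938, 0.006, 0.346], [-0.012, -1.0, -0.015]]
force: [-1.0, 0.2, -0.1]
width: 0.0352
shift [277.2  -4.2   4.6] turn 0.44 or -2.702 cur phi 20.2 tcp [0.4418 0.3166 0.2392] j6 0.23 t 38.6
shift [279.6 195.8   7.6] turn 0.44 or -2.702 cur phi 20.2 tcp [0.4418 0.3166 0.2392] j6 0.23 t 38.6
side square_stamp [([223.0, 306.0], 0.81)]
side long_stamp [([272.0, 384.0], 0.78), ([198.0, 261.0], 0.38)]
scene square_stamp [([380.0, 224.0], 0.57), ([274.0, 290.0], 0.42)]
scene long_stamp [([363.0, 199.0], 0.83), ([402.0, 203.0], 0.76), ([151.0, 218.0], 0.68), ([396.0, 282.0], 0.49), ([152.0, 254.0], 0.46)]
```

```bash
f(){ grep -E "pos|rot" | sed 's/tool_//'; }
python3 -m inch '[[0.4,277,-4,5,0.44],[0.4,277,-4,5,0.44],[0.4,277,-4,5,0.44],[0.4,277,-4,5,0.44],[0.4,277,-4,5,0.44],[0.4,277,-4,5,0.44],[0.4,277,-4,5,0.44],[0.4,277,-4,5,0.44],[0.4,277,-4,5,0.44],[0.4,277,-4,5,0.44],[0.4,277,-4,5,0.44]]' | f
python3 -m inch '[[0.4,0,45,0,0]]' |f
python3 -m inch '[[0.4,0,0,0,0],[0.4,0,0,0,0],[0.4,0,0,0,0]]' |f
python3 -m inch '[[0.4,0,45,0,0]]' |f
python3 -m inch '[[0.4,0,0,0,0],[0.4,0,0,0,0],[0.4,0,0,0,0]]' |f
python3 -c "
from h import *
row(.542,.058,.04,-5)"
```

```text
pos: [0.5426, 0.0598, 0.2406]
rot: [[-0.086, -0.017, 0.996], [-0.996, 0.007, -0.085], [-0.005, -1.0, -0.018]]
pos: [0.546, 0.0613, 0.2001]
rot: [[-0.084, -0.005, 0.996], [-0.996, 0.008, -0.084], [-0.007, -1.0, -0.006]]
pos: [0.547, 0.0617, 0.2018]
rot: [[-0.084, -0.003, 0.996], [-0.996, 0.008, -0.084], [-0.008, -1.0, -0.004]]
pos: [0.5523, 0.0626, 0.1628]
rot: [[-0.083, 0.011, 0.996], [-0.996, 0.009, -0.084], [-0.01, -1.0, 0.01]]
pos: [0.5537, 0.0627, 0.1652]
rot: [[-0.084, 0.014, 0.996], [-0.996, 0.01, -0.084], [-0.011, -1.0, 0.013]]
shift [  7.  125.  -12.9] turn 0.003 or -3.138 cur phi -4.8 tcp [0.5537 0.0627 0.1652] j6 0.16 t 40.8
```

```bash
f(){ grep -E "pos|rot" | sed 's/tool_//'; }
python3 -m inch '[[0.4,0,-35,0,0]]' |f
python3 -m inch '[[0.4,0,0,0,0],[0.4,0,0,0,0],[0.4,0,0,0,0]]' |f
python3 - <<'E'
from h import *
row(.542,.058,.04,-5)
C=cam("wrist"); im=imaging.grab_frame("wrist"); cv2.imwrite("pics/m.png",im); np.savez("m.npz",K=C[0],R=C[1],t=C[2])
s=cv2.imread("pics/l_side.png")[230:350,130:290]; out=np.hstack([im[:360,100:460],cv2.resize(s,(440,330))[:,:440] if 0 else np.vstack([cv2.resize(s,(440,330)),np.zeros((30,440,3),np.uint8)])])
cv2.imwrite("pics/m1.png",out)
E
```

```text
pos: [0.5511, 0.0621, 0.1987]
rot: [[-0.084, 0.008, 0.996], [-0.996, 0.009, -0.084], [-0.01, -1.0, 0.007]]
pos: [0.551, 0.0621, 0.1991]
rot: [[-0.084, 0.008, 0.996], [-0.996, 0.009, -0.084], [-0.01, -1.0, 0.008]]
shift [  6.4 158.9  -9.8] turn 0.003 or -3.138 cur phi -4.8 tcp [0.551  0.0621 0.1991] j6 0.16 t 41.2
```

View pics/m1.png

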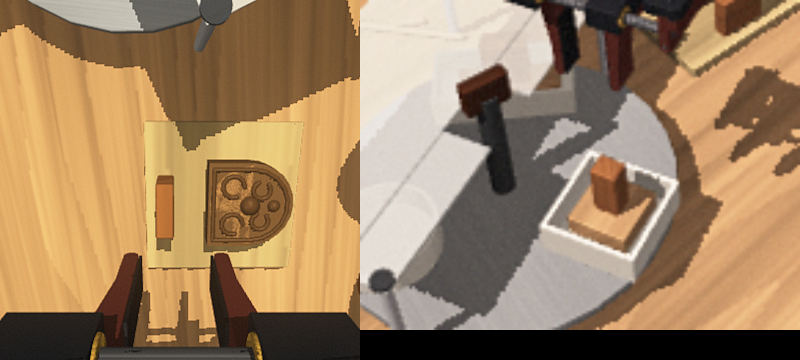

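The square stamp stands upright in the square bin, at about (605,200) in the right half. The board is unmoved, with its batten top at about wrist pixel (265,210).

```bash
python3 - <<'E'
from h import *
C=D("m.npz")
print(px2w(C,(265,210),.057),px2w(C,(265,237),.057),px2w(C,(265,185),.057))
w=np.array([px2w(C,(u+100,v),.012)[:2] for u,v in [(145,123),(303,123),(293,268),(147,268)]]); print(w.mean(0),[np.degrees(np.arctan2(*(b-a)[::-1])) for a,b in zip(w,w[1:])],[np.linalg.norm(b-a) for a,b in zip(w,w[1:])])
E
```

```text
[0.54254741 0.05952462 0.057     ] [0.54023131 0.03460105 0.057     ] [0.54459441 0.08155246 0.057     ]
[0.59776646 0.05149504] [np.float64(-4.798159360001154), np.float64(-92.61004495462679), np.float64(174.99838799157752)] [np.float64(0.14732514752843787), np.float64(0.1491114947983334), np.float64(0.15477194770148872)]
```

```bash
python3 -m inch '[[0.4,6.5,60,-9.5,0],[0.4,6.5,90,-9.5,0],[0.4,6.5,115,-9.5,0],[0.4,6.5,135,-9.5,0],[0.4,6.5,150,-9.5,0],[0.4,6.5,158,-9.5,0],[0.4,6.5,158,-9.5,0],[0.4,6.5,158,-9.5,0],[0,6.5,158,-9.5,0],[0,6.5,158,-9.5,0],[0,6.5,158,-9.5,0],[0,6.5,158,-9.5,0],[0,6.5,158,-9.5,0]]' 15
python3 -c "
from h import *
z=status.state()['tool_pos'][2]
for b in [(-.215,.2),(-.215,.1),(-.215,0),(-.15,0)]: row(*dk(b[0]-.055,b[1]),z,-17.53)
"
```

```text
clock: 42.55
tool_pos: [0.5421, 0.0578, 0.0412]
tool_rot: [[-0.084, 0.008, 0.996], [-0.996, 0.009, -0.084], [-0.01, -1.0, 0.007]]
force: [-1.0, 0.7, 6.5]
width: 0.0162
shift [ 91.3  -1.6 -93.3] turn 0.222 or -2.92 cur phi -4.8 tcp [0.5421 0.0578 0.0412] j6 0.15 t 42.5
shift [ 188.9   -2.7 -115.3] turn 0.222 or -2.92 cur phi -4.8 tcp [0.5421 0.0578 0.0412] j6 0.15 t 42.5
shift [ 286.4   -3.8 -137.3] turn 0.222 or -2.92 cur phi -4.8 tcp [0.5421 0.0578 0.0412] j6 0.15 t 42.5
shift [300.7  -3.5 -73.9] turn 0.222 or -2.92 cur phi -4.8 tcp [0.5421 0.0578 0.0412] j6 0.15 t 42.5
```

```bash
python3 -m inch '[[0,5,0,-5,0.01],[0,15,0,-15,0.03],[0,27,-0.4,-27,0.06],[0,39,-0.6,-40,0.09],[0,51,-0.8,-52,0.12],[0,63,-1,-64,0.15],[0,75,-1.2,-76,0.18],[0,86,-1.5,-87,0.21],[0,91,-1.6,-93,0.222],[0,105,-1.8,-96,0.222],[0,120,-2,-99,0.222],[0,140,-2.2,-104,0.222],[0,160,-2.4,-109,0.222],[0,180,-2.6,-113,0.222],[0,189,-2.7,-115,0.222],[0,189,-2.7,-115,0.222],[0,189,-2.7,-115,0.222]]'
python3 -c "
from h import *
for b in [(-.215,0),(-.17,0)]: row(*dk(b[0]-.055,b[1]),.0412,-17.53)
print(status.state()['force'],status.state()['width'])
C=cam('side'); imaging.grab_frame('side'); print([(np.round(px2w(C,d['xy'],.057),3)) for d in imaging.find_in('side','batten')[:2]])
"
```

```text
clock: 44.25
tool_pos: [0.4113, -0.1208, 0.0411]
tool_rot: [[-0.302, 0.007, 0.953], [-0.953, 0.009, -0.302], [-0.011, -1.0, 0.004]]
force: [-1.2, -1.8, 0.5]
width: 0.0157
shift [99.9 -1.2  0.1] turn -0.001 or 3.141 cur phi -17.6 tcp [ 0.4113 -0.1208  0.0411] j6 -0.04 t 44.2
shift [99.9 -1.  45.1] turn -0.001 or 3.141 cur phi -17.6 tcp [ 0.4113 -0.1208  0.0411] j6 -0.04 t 44.2
[-1.2491629  -1.80382567  0.51617933] 0.01569809469435972
[array([ 0.437, -0.079,  0.057]), array([ 0.576, -0.139,  0.057])]
```

```bash
python3 -m inch '[[0,6,0,0,0],[0,18,-0.2,0,0],[0,33,-0.4,0,0],[0,48,-0.6,0,0],[0,63,-0.8,0,0],[0,78,-1,0,0],[0,90,-1.1,0,0],[0,97,-1.2,0,0],[0,100,-1.2,0,0],[0,100,-1.1,10,0],[0,100,-1.1,25,0],[0,100,-1,38,0],[0,100,-1,45,0],[0,100,-1,45,0],[0,100,-1,45,0],[0,100,-1,45,0]]'
python3 - <<'E'
from h import *
for b in [(-.12,0),(-.02,0)]: row(*dk(b[0]-.055,b[1]),.0412,-17.53)
C=cam("wrist"); im=imaging.grab_frame("wrist"); np.savez("n.npz",K=C[0],R=C[1],t=C[2])
s=imaging.grab_frame("scene"); cv2.imwrite("pics/n_w.png",im); cv2.imwrite("pics/n_s.png",s)
out=np.hstack([im[60:420,80:480],cv2.resize(s[180:300,110:243],(400,360),interpolation=2)]); cv2.imwrite("pics/n1.png",out)
E
```

```text
clock: 45.95
tool_pos: [0.4239, -0.229, 0.0411]
tool_rot: [[-0.301, 0.007, 0.954], [-0.954, 0.01, -0.301], [-0.011, -1.0, 0.004]]
force: [1.2, -1.0, -5.5]
width: 0.0158
shift [ 0.5  0.1 50.5] turn 0.001 or -3.141 cur phi -17.5 tcp [ 0.4239 -0.229   0.0411] j6 -0.24 t 46.0
shift [  0.6   0.4 150.4] turn 0.001 or -3.141 cur phi -17.5 tcp [ 0.4239 -0.229   0.0411] j6 -0.24 t 46.0
```

View pics/n1.png

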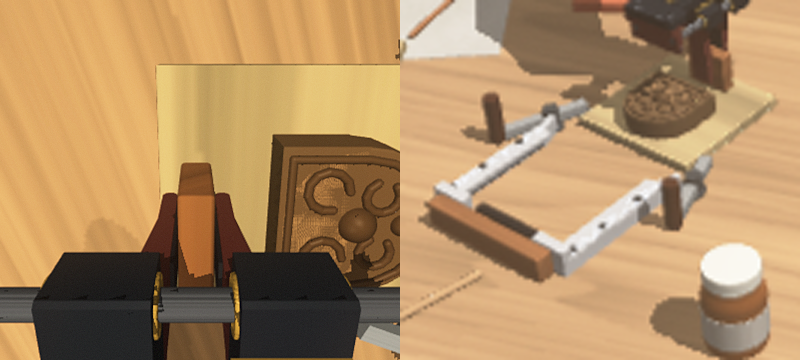

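```bash
python3 - <<'E'
from h import *
C=D("n.npz"); im=cv2.imread("pics/n_w.png")
g=cv2.cvtColor(im,cv2.COLOR_BGR2GRAY).astype(int)
pts=[]
for u in range(245,400,12):
    col=im[105:145,u].astype(int).sum(1); r=105+np.argmax(np.abs(np.diff(col)))+.5; w=px2w(C,(u,r),.012)[:2]-dock; pts.append((u,r,1e3*w@ex,1e3*w@ey))
print(np.round(pts,1))
for p in [(237,124),(237,200)]: w=px2w(C,p,.012)[:2]-dock; print(w@ex,w@ey)
cv2.imwrite("pics/n2.png",im[60:240,200:560])
S=cam("scene"); f=lambda u,v:((u-400)/400*133+110,v/3+180)
for p,z in [((692,166),.012),((776,98),.012),((580,122),.012),((567,260),.0205),((655,185),.0205),((555,115),.0205)]: w=px2w(S,f(*p),z)[:2]-dock; print(p,np.round(1e3*np.array([w@ex,w@ey]),1))
E
```

```text
[[ 245.   124.5 -240.3   74.7]
 [ 257.   124.5 -234.5   74.7]
 [ 269.   124.5 -228.6   74.7]
 [ 281.   123.5 -222.8   75.2]
 [ 293.   123.5 -216.9   75.2]
 [ 305.   123.5 -211.    75.2]
 [ 317.   124.5 -205.2   74.8]
 [ 329.   123.5 -199.3   75.2]
 [ 341.   123.5 -193.5   75.2]
 [ 353.   124.5 -187.6   74.8]
 [ 365.   123.5 -181.8   75.2]
 [ 377.   123.5 -175.9   75.3]
 [ 389.   124.5 -170.    74.8]]
-0.24421301289237038 0.07495725741249176
-0.24544244232717113 0.03662060821232834
(692, 166) [-98.8  81.4]
(776, 98) [-241.9   77.9]
(580, 122) [-89.1 -65.7]
(567, 260) [83.1 86.4]
(655, 185) [-46.8  78.9]
(555, 115) [-75.5 -87.2]
```

```bash
python3 -m inch '[[0,0.5,0,6,0],[0,0.5,0,14,0],[0,0.5,0,22,0],[0,0.5,0,30,0],[0,0.5,0,38,0],[0,0.5,0,46,0],[0,0.5,0.1,54,0],[0,0.5,0.1,62,0],[0,0.5,0.1,70,0],[0,0.5,0.1,78,0],[0,0.5,0.1,84,0],[0,0.5,0.1,84,0],[0,0.5,0.1,84,0]]'
python3 -c "
from h import *
for b in [(-.01,0)]: row(*dk(b[0]-.055,b[1]),.0412,-17.53)
s=status.state();print(np.array(s['force'][:2])@ex,np.array(s['force'][:2])@ey,s['force'][2],s['moment'],s['width']); w=np.array(s['tool_pos'][:2])-dock; print(w@ex+.055,w@ey)"
```

```text
clock: 47.35
tool_pos: [0.5041, -0.2548, 0.0413]
tool_rot: [[-0.301, 0.007, 0.954], [-0.954, 0.009, -0.301], [-0.011, -1.0, 0.004]]
force: [-0.6, -2.0, -5.4]
width: 0.016
shift [ 0.1  0.4 76.2] turn 0.0 or -3.141 cur phi -17.5 tcp [ 0.5041 -0.2548  0.0413] j6 -0.21 t 47.4
0.03770603602949262 -2.077210808723203 -5.380995659637604 [-0.25642853  0.29522618 -0.24654638] 0.016043879433638223
-0.08619033516259936 4.389067334982375e-05
```

```bash
python3 -m inch '[[0,0,1,0,0],[0,0,1,6,0],[0,0,1,14,0],[0,0,1,22,0],[0,0,1,30,0],[0,0,1,38,0],[0,0,1,46,0],[0,0,1,54,0],[0,0,1,60,0],[0,0,1,66,0],[0,0,1,71,0],[0,0,1,76,0],[0,0,1,76,0],[0,0,1,76,0]]'
python3 -c "
from h import *
for b in [(-.004,0)]: row(*dk(b[0]-.055,b[1]),.0412,-17.53)
s=status.state();print(np.array(s['force'][:2])@ex,np.array(s['force'][:2])@ey,s['force'][2],s['moment'],s['width']); w=np.array(s['tool_pos'][:2])-dock; print(w@ex+.055,w@ey)"
```

```text
clock: 48.75
tool_pos: [0.576, -0.2779, 0.041]
tool_rot: [[-0.301, 0.007, 0.954], [-0.954, 0.009, -0.301], [-0.011, -1.0, 0.004]]
force: [-4.5, -2.9, 3.9]
width: 0.0154
shift [-0.3 -0.1  6.6] turn 0.0 or -3.141 cur phi -17.5 tcp [ 0.576  -0.2779  0.041 ] j6 -0.18 t 48.8
-3.3860561859908556 -4.144053255048507 3.884539680986067 [-0.40400785  1.07441444 -0.0930083 ] 0.015443476904046596
-0.010627952843018436 -0.00028775898360615447
```

```bash
python3 -m inch '[[0,0,0,2,0],[0,0,0,4,0],[0,0,0,5,0],[0,0,0,5,0],[0.4,0,0,5,0],[0.4,0,0,5,0],[0.4,0,0,5,0],[0.4,0,-15,5,0],[0.4,0,-40,5,0],[0.4,0,-70,5,0],[0.4,0,-90,5,0],[0.4,0,-95,5,0],[0.4,0,-95,5,0],[0.4,0,-95,5,0]]'
python3 -c "
from h import *
row(*peg('L',1.22),.135,-17.53);row(*peg('L',1.22),.045,-17.53)
arc('L',1.22,[1.1,.95,.8,.65,.5,.35,.2,.1,0,-.05])
arc('R',1.22,[1.1,.95,.8,.65,.5,.35,.2,.1,0,-.05])"
```

```text
clock: 50.15
tool_pos: [0.5797, -0.28, 0.1354]
tool_rot: [[-0.301, 0.006, 0.954], [-0.954, 0.01, -0.301], [-0.011, -1.0, 0.003]]
force: [1.2, 0.0, -0.4]
width: 0.035
shift [-121.7    1.9   36.9] turn 0.001 or -3.141 cur phi -17.5 tcp [ 0.5797 -0.28    0.1354] j6 -0.18 t 50.1
shift [-120.8   91.9   36.7] turn 0.001 or -3.141 cur phi -17.5 tcp [ 0.5797 -0.28    0.1354] j6 -0.18 t 50.1
1.1 tx -6.6 tz -2.9
0.95 tx -14.3 tz -7.5
0.8 tx -21.2 tz -13.3
0.65 tx -27.1 tz -20.0
0.5 tx -32.0 tz -27.6
0.35 tx -35.7 tz -35.8
0.2 tx -38.2 tz -44.4
0.1 tx -39.1 tz -50.4
0 tx -39.4 tz -56.3
-0.05 tx -39.3 tz -59.3
1.1 tx 6.6 tz -2.9
0.95 tx 14.3 tz -7.5
0.8 tx 21.2 tz -13.3
0.65 tx 27.1 tz -20.0
0.5 tx 32.0 tz -27.6
0.35 tx 35.7 tz -35.8
0.2 tx 38.2 tz -44.4
0.1 tx 39.1 tz -50.4
0 tx 39.4 tz -56.3
-0.05 tx 39.3 tz -59.3
```

```bash
python3 -m inch '[[0.5,-40,0,12,0],[0.5,-80,0,25,0],[0.5,-121,0,37,0],[0.5,-121,2,37,0],[0.5,-121,2,37,0],[0.5,-121,30,37,0],[0.5,-121,60,37,0],[0.5,-121,82,37,0],[0.5,-121,92,37,0],[0.5,-121,92,37,0],[0.5,-121,92,37,0],[0,-121,92,37,0],[0,-121,92,37,0],[0,-121,92,37,0],[0,-121,92,37,0],[0,-121,92,37,0]]' 30
python3 -m inch '[[0,-3,0,-1.2,0],[0,-6.6,0,-2.9,0],[0,-14.3,0,-7.5,0],[0,-21.2,0,-13.3,0],[0,-27.1,0,-20,0],[0,-32,0,-27.6,0],[0,-34,0,-31.5,0],[0,-35.7,0,-35.8,0],[0,-35.7,0,-35.8,0],[0,-35.7,0,-35.8,0]]'
python3 -c "
from h import *
w=np.array(status.state()['tool_pos'][:2])-dk(-.081,.1); print(w@ex,w@ey,np.arctan2(w@ex,w@ey))"
```

```text
clock: 51.75
tool_pos: [0.6503, -0.1743, 0.0453]
tool_rot: [[-0.3, 0.003, 0.954], [-0.954, 0.011, -0.3], [-0.011, -1.0, -0.001]]
force: [-7.3, 1.9, 7.3]
width: 0.0177
clock: 52.75
tool_pos: [0.6318, -0.1276, 0.0459]
tool_rot: [[-0.3, 0.012, 0.954], [-0.954, 0.011, -0.3], [-0.015, -1.0, 0.008]]
force: [18.3, 10.8, -15.9]
width: 0.0173
0.023223003304638154 0.05982087407104801 0.3703006027663385
```

```bash
python3 -m inch '[[0.4,0,0,0,0],[0.4,0,0,0,0],[0.4,0,0,0,0],[0.4,0,-15,0,0],[0.4,0,-40,0,0],[0.4,0,-70,0,0],[0.4,0,-90,0,0],[0.4,0,-95,0,0],[0.4,0,-95,0,0],[0.4,0,-95,0,0]]'
python3 - <<'E'
from h import *
row(*peg('R',1.22),.14,-17.53);row(*peg('R',1.22),.045,-17.53)
im=imaging.grab_frame("scene"); C=cam("scene"); cv2.imwrite("pics/o_s.png",im)
for o in ["lever_left_peg","lever_right_peg","batten"]:
  for d in imaging.find_in("scene",o)[:2]:
    w=px2w(C,d["xy"],.04)[:2]-dock; print(o,np.round(d["xy"]),round(d["confidence"],2),w@ex,w@ey)
cv2.imwrite("pics/o1.png",cv2.resize(im[180:300,110:243],(798,600),interpolation=2))
E
```

```text
clock: 53.75
tool_pos: [0.6299, -0.1287, 0.1403]
tool_rot: [[-0.3, 0.011, 0.954], [-0.954, 0.012, -0.3], [-0.014, -1.0, 0.007]]
force: [-0.3, -0.8, 0.6]
width: 0.0352
shift [278.9  -3.5  34.2] turn 0.001 or -3.14 cur phi -17.5 tcp [ 0.6299 -0.1287  0.1403] j6 0.07 t 53.8
shift [280.3  91.5  33.6] turn 0.001 or -3.14 cur phi -17.5 tcp [ 0.6299 -0.1287  0.1403] j6 0.07 t 53.8
lever_left_peg [211. 243.] 0.71 -0.05140001331647069 0.14138725768849056
lever_right_peg [148. 220.] 0.56 -0.026430426134521012 -0.09225922422409943
lever_right_peg [154. 255.] 0.45 0.08057375553785036 0.04415612053578909
batten [151. 256.] 0.74 0.0893689857665286 0.038216545221399896
batten [164. 237.] 0.65 0.004544327223740995 0.00825704459004422
```

View pics/o1.png

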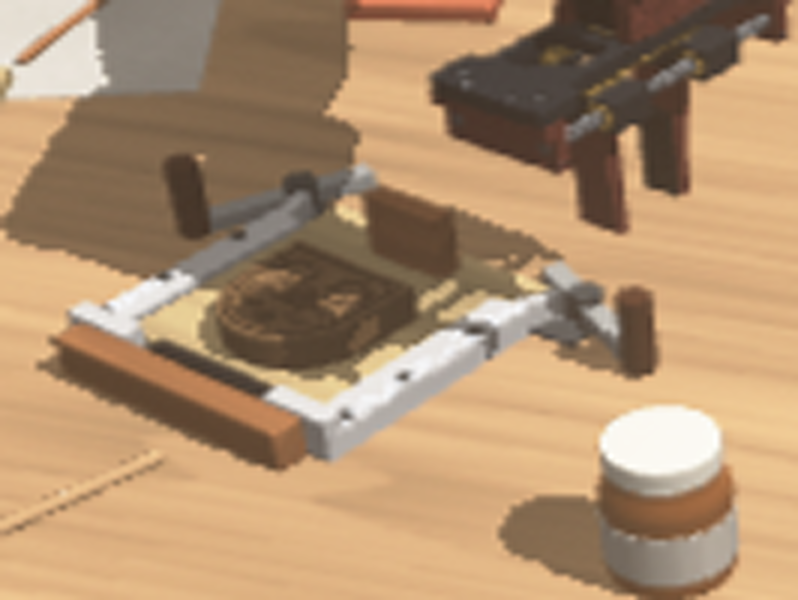

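The board is flat in the guides at the buffer. The left lever is partly shut, with its peg top at scene (216,238). The right lever is open, with its peg top at (140,212).

```bash
python3 - <<'E'
from h import *
C=cam("scene")
for n,p,s in (("L",(216,238.4),1),("R",(140.5,211.8),-1)):
    w=px2w(C,p,.058)[:2]-dk(-.081,s*.1); print(n,w@ex,w@ey,np.arctan2(w@ex,s*(w@ey)),px2w(C,p,.058))
E
python3 -m inch '[[0.5,40,0,5,0],[0.5,80,0,10,0],[0.5,125,-1,16,0],[0.5,175,-2,22,0],[0.5,225,-3,28,0],[0.5,265,-3,33,0],[0.5,279,-3,34,0],[0.5,279,-3,34,0],[0.5,279,-3,34,0],[0.5,279,30,34,0],[0.5,280,60,34,0],[0.5,280,82,34,0],[0.5,280,91,34,0],[0.5,280,91,34,0],[0.5,280,91,34,0],[0,280,91,34,0],[0,280,91,34,0],[0,280,91,34,0],[0,280,91,34,0],[0,280,91,34,0]]' 30
python3 -m inch '[[0,3,0,-1.2,0],[0,6.6,0,-2.9,0],[0,14.3,0,-7.5,0],[0,21.2,0,-13.3,0],[0,27.1,0,-20,0],[0,32,0,-27.6,0],[0,34,0,-31.5,0],[0,35.7,0,-35.8,0],[0,35.7,0,-35.8,0],[0,35.7,0,-35.8,0]]'
python3 -m inch '[[0.25,0,0,0,0],[0.25,0,0,0,0],[0.25,0,0,0,0]]'
python3 -c "
from h import *
w=np.array(status.state()['tool_pos'][:2])-dk(-.081,-.1); print(w@ex,w@ey,np.arctan2(w@ex,-w@ey))"
```

```text
L 0.02109658494153246 0.05315424097605878 0.37782569280404166 [ 0.62771656 -0.13331464  0.058     ]
R 0.05188499717307205 -0.024564102273155013 1.128626787743083 [ 0.57341295 -0.40740682  0.058     ]
clock: 55.95
tool_pos: [0.5771, -0.4038, 0.0453]
tool_rot: [[-0.3, 0.006, 0.954], [-0.954, 0.015, -0.3], [-0.016, -1.0, 0.001]]
force: [-8.0, 4.7, 9.4]
width: 0.017
clock: 56.95
tool_pos: [0.5348, -0.4316, 0.0457]
tool_rot: [[-0.301, 0.013, 0.954], [-0.954, 0.006, -0.301], [-0.01, -1.0, 0.01]]
force: [6.2, -13.9, -9.9]
width: 0.0174
clock: 57.25
tool_pos: [0.5346, -0.4314, 0.0458]
tool_rot: [[-0.301, 0.013, 0.954], [-0.954, 0.007, -0.301], [-0.01, -1.0, 0.01]]
force: [-0.0, 0.1, 0.2]
width: 0.0221
0.02205153885549895 -0.059128614473120136 0.3569651041524916
```

```bash
python3 -m inch '[[0,0,0,0,0],[0,0,0,0,0],[0,0,0,0,0],[0,1,0,-4,0],[0,1.9,0,-8,0],[0,2.6,0,-12,0],[0,3.1,0,-15,0],[0,3.3,0,-18,0],[0,3.4,0,-20,0],[0,3.4,0,-22,0],[0,3.4,0,-24,0],[0,3.4,0,-24,0],[0,3.4,0,-24,0]]' 30
python3 -c "
from h import *
s=status.state();w=np.array(s['tool_pos'][:2])-dk(-.081,-.1); print(w@ex,w@ey,np.arctan2(w@ex,-w@ey)); f=np.array(s['force'][:2]);print(f@ex,f@ey)"
```

```text
clock: 58.55
tool_pos: [0.5128, -0.4323, 0.0461]
tool_rot: [[-0.301, 0.019, 0.953], [-0.953, -0.002, -0.301], [-0.004, -1.0, 0.019]]
force: [6.4, -18.4, -13.5]
width: 0.0174
0.0016133385100735797 -0.06655386016797363 0.024236349350923857
11.657476821601291 -15.586636138596253
```

```bash
python3 -m inch '[[0.25,0,0,0,0],[0.25,0,0,0,0],[0.25,0,0,0,0]]'
python3 -m inch '[[0,0,0,0,0],[0,0,0,0,0],[0,0,0,0,0],[0,0,0,-2,0],[0,0,0,-4,0],[0,0,0,-6,0],[0,0,0,-7,0],[0,0,0,-7,0]]' 30
python3 -c "
from h import *
s=status.state();w=np.array(s['tool_pos'][:2])-dk(-.081,-.1); print(w@ex,w@ey,np.arctan2(w@ex,-w@ey)); f=np.array(s['force'][:2]);print(f@ex,f@ey)"
python3 -m inch '[[0.4,0,0,0,0],[0.4,0,0,0,0],[0.4,0,0,0,0],[0.4,0,-15,0,0],[0.4,0,-40,0,0],[0.4,0,-70,0,0],[0.4,0,-90,0,0],[0.4,0,-95,0,0],[0.4,0,-95,0,0],[0.4,0,-95,0,0]]'
python3 -c "
from h import *
p=(.6285,-.1315);row(*p,.14,-17.53);row(*p,.045,-17.53)"
```

```text
clock: 58.85
tool_pos: [0.5124, -0.4317, 0.046]
tool_rot: [[-0.301, 0.018, 0.953], [-0.953, -0.001, -0.301], [-0.005, -1.0, 0.017]]
force: [0.3, -0.7, 0.7]
width: 0.0222
clock: 59.65
tool_pos: [0.5091, -0.4309, 0.0462]
tool_rot: [[-0.302, 0.025, 0.953], [-0.953, -0.005, -0.302], [-0.003, -1.0, 0.025]]
force: [14.9, -4.6, -10.9]
width: 0.0172
-0.0023215316706363433 -0.06635732601237433 -0.03497104753660093
15.608789549141122 0.06575082033063528
clock: 60.65
tool_pos: [0.5062, -0.43, 0.1405]
tool_rot: [[-0.302, 0.024, 0.953], [-0.953, -0.004, -0.302], [-0.003, -1.0, 0.024]]
force: [0.3, -0.3, 0.8]
width: 0.0348
shift [-321.5    2.2   26.4] turn -0.001 or 3.141 cur phi -17.6 tcp [ 0.5062 -0.43    0.1405] j6 -0.43 t 60.6
shift [-321.2   97.2   24.1] turn -0.001 or 3.141 cur phi -17.6 tcp [ 0.5062 -0.43    0.1405] j6 -0.43 t 60.6
```

```bash
python3 -m inch '[[0.5,-40,0,3,0],[0.5,-85,0,7,0],[0.5,-130,0,10,0],[0.5,-175,0,14,0],[0.5,-220,1,18,0],[0.5,-265,2,22,0],[0.5,-305,2,25,0],[0.5,-321,2,26,0],[0.5,-321,2,26,0],[0.5,-321,2,26,0],[0.5,-321,30,25,0],[0.5,-321,60,25,0],[0.5,-321,85,24,0],[0.5,-321,97,24,0],[0.5,-321,97,24,0],[0.5,-321,97,24,0],[0,-321,97,24,0],[0,-321,97,24,0],[0,-321,97,24,0],[0,-321,97,24,0]]' 30
python3 -m inch '[[0,-1,0,-4,0],[0,-1.9,0,-8,0],[0,-2.6,0,-12,0],[0,-3.1,0,-15,0],[0,-3.4,0,-18,0],[0,-3.6,0,-21,0],[0,-3.6,0,-23,0],[0,-3.6,0,-25,0],[0,-3.6,0,-25,0]]' 30
python3 -m inch '[[0.25,0,0,0,0],[0.25,0,0,0,0],[0.25,0,0,0,0]]'
python3 -m inch '[[0,0,0,0,0],[0,0,0,0,0],[0,0,0,0,0],[0,0,0,-2,0],[0,0,0,-4,0],[0,0,0,-6,0],[0,0,0,-7,0],[0,0,0,-7,0]]' 30
python3 -c "
from h import *
s=status.state();w=np.array(s['tool_pos'][:2])-dk(-.081,.1); print(w@ex,w@ey,np.arctan2(w@ex,w@ey)); f=np.array(s['force'][:2]);print(f@ex,f@ey)"
```

```text
clock: 62.65
tool_pos: [0.6298, -0.1317, 0.0462]
tool_rot: [[-0.302, 0.027, 0.953], [-0.953, -0.004, -0.302], [-0.004, -1.0, 0.027]]
force: [4.9, 0.4, 1.4]
width: 0.0178
clock: 63.55
tool_pos: [0.6105, -0.1191, 0.0465]
tool_rot: [[-0.301, 0.034, 0.953], [-0.954, -0.004, -0.301], [-0.007, -0.999, 0.034]]
force: [11.5, 9.9, -3.3]
width: 0.0178
clock: 63.85
tool_pos: [0.61, -0.1191, 0.0464]
tool_rot: [[-0.301, 0.033, 0.953], [-0.954, -0.004, -0.301], [-0.006, -0.999, 0.033]]
force: [0.9, 0.6, 0.7]
width: 0.0222
clock: 64.65
tool_pos: [0.6088, -0.1189, 0.0468]
tool_rot: [[-0.3, 0.045, 0.953], [-0.954, -0.007, -0.3], [-0.007, -0.999, 0.045]]
force: [19.8, -6.2, -17.8]
width: 0.0176
-0.0012565188932016004 0.06119871116538167 -0.02052890249299994
20.77286878432422 0.11223535570181084
```

```bash
python3 -m inch '[[0.4,0,0,0,0],[0.4,0,0,0,0],[0.4,0,0,0,0],[0.4,0,-15,0,0],[0.4,0,-40,0,0],[0.4,0,-80,0,0],[0.4,0,-120,0,0],[0.4,60,-160,-10,0],[0.4,100,-200,-20,0],[0.4,100,-240,-20,0],[0.4,100,-270,-20,0],[0.4,100,-270,-20,0],[0.4,100,-270,-20,0],[0.4,100,-270,-20,0]]'
python3 - <<'E'
from h import *
C=cam("wrist"); im=imaging.grab_frame("wrist"); np.savez("q.npz",K=C[0],R=C[1],t=C[2]); cv2.imwrite("pics/q.png",im)
sd=imaging.grab_frame("side"); sc=imaging.grab_frame("scene"); cv2.imwrite("pics/q_side.png",sd); cv2.imwrite("pics/q_scene.png",sc)
print(imaging.find_in("scene","lever_left_peg")[:1],w2px(C,[*dk(-.081,.16),.058]),w2px(C,[*dk(-.081,-.16),.058]),w2px(C,[*dk(-.075,.07),.012]),w2px(C,[*dk(-.075,-.07),.012]))
a=cv2.resize(im[80:345,150:420],None,fx=1.75,fy=1.75,interpolation=2); b=cv2.resize(sd[130:210,260:380],(320,213),interpolation=2); c=cv2.resize(sd[230:350,130:290],(320,240),interpolation=2)
out=np.zeros((465,800,3),np.uint8); out[:a.shape[0],:a.shape[1]]=a[:465]; out[:213,480:]=b; out[220:460,480:]=c; cv2.imwrite("pics/q1.png",out)
E
```

```text
clock: 66.05
tool_pos: [0.5468, -0.2057, 0.3141]
tool_rot: [[-0.3, 0.043, 0.953], [-0.954, -0.006, -0.3], [-0.007, -0.999, 0.043]]
force: [-0.4, -0.3, -0.4]
width: 0.035
[{'xy': [216.7, 239.4], 'confidence': 0.61}] [297.17421908  88.71427066] [292.50331236 336.34817116] [296.78715295 163.76854639] [294.84835207 261.91416152]
```

View pics/q1.png

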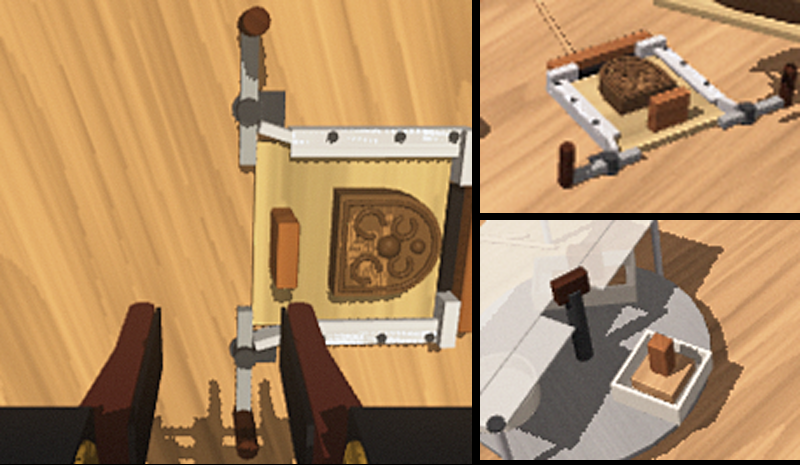

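Both levers lie straight across behind the board's rear edge, the board is flat against the stops, and the square stamp stands in its bin. I'll check these numerically, and the long stamp too.

```bash
python3 - <<'E'
from h import *
C=D("q.npz"); f=lambda u,v:(u/1.75+150,v/1.75+80)
def dd(p,z): w=px2w(C,f(*p),z)[:2]-dock; return np.round(1e3*np.array([w@ex,w@ey]),1)
for n,p,z in [("Lpiv",(248,110),.018),("Lnose end mid",(247,165),.014),("Rpiv",(244,350),.018),("Rnose end mid",(244,309),.014),("Lpeg",(255,20),.058),("Rpeg",(245,447),.058),("rear",(254,240),.012),("rear2",(256,180),.012),("rear3",(253,300),.012),("batten",(286,252),.057)]: print(n,dd(p,z))
# fitted arm axes from grey pixels
im=cv2.imread("pics/q.png"); hsv=cv2.cvtColor(im,cv2.COLOR_BGR2HSV)
for n,(r0,r1,c0,c1) in {"L":(98,133,285,300),"Lnose":(150,174,285,297),"R":(288,312,283,297),"Rarm":(313,318,283,297)}.items():
    s=hsv[r0:r1,c0:c1,1]<60; P=[dd(((c0+np.flatnonzero(q).mean()-150)*1.75,(r0+i-80)*1.75),.014) for i,q in enumerate(s) if q.sum()>3]; P=np.array(P)
    if len(P)>3: print(n,len(P),np.polyfit(P[:,1],P[:,0],1),P.mean(0))
imaging.grab_frame("side"); S=cam("side")
for o in ["long_stamp","square_stamp"]:
    for d in imaging.find_in("side",o)[:4]: print(o,np.round(d["xy"]),round(d["confidence"],2),np.round(px2w(S,d["xy"],.07),3))
d=np.array([np.cos(np.radians(80.7)),np.sin(np.radians(80.7))])
for a in (80.7-0,320.7): X=[.541+.105*np.cos(np.radians(a)),.356+.105*np.sin(np.radians(a))]; print(a,np.round(X,3),w2px(S,[*X,.08]))
for n,q in (("slip_bowl",.03),("glaze_jar",.05),("test_tile",.01)):
    for cn in ("side","scene"):
        if cn=="scene": imaging.grab_frame(cn)
        print(n,cn,[np.round(e["xy"]).tolist() for e in imaging.find_in(cn,n)[:1]])
E
```

```text
Lpiv [-82.6  97.4]
Lnose end mid [-82.3  56.6]
Rpiv [-82.9 -95.3]
Rnose end mid [-83.  -60.7]
Lpeg [-82.6 157.2]
Rpeg [ -84.5 -158.4]
rear [-75.8  -3. ]
rear2 [-75.2  44.7]
rear3 [-75.7 -53.8]
batten [-57.6   2.5]
L 32 [-4.40713607e-03 -8.16273491e+01] [-82.196875 129.228125]
Lnose 24 [ 1.21968668e-02 -8.34101888e+01] [-82.51666667  73.25833333]
R 24 [ 8.29837213e-03 -8.22344203e+01] [ -83.30833333 -129.4125    ]
long_stamp [270. 384.] 0.64 [0.225 0.382 0.07 ]
long_stamp [310. 348.] 0.63 [0.217 0.268 0.07 ]
long_stamp [200. 258.] 0.4 [0.574 0.262 0.07 ]
square_stamp [223. 304.] 0.75 [0.429 0.317 0.07 ]
square_stamp [325. 170.] 0.64 [ 0.57  -0.234  0.07 ]
square_stamp [305. 171.] 0.39 [ 0.611 -0.186  0.07 ]
square_stamp [192. 312.] 0.27 [0.464 0.376 0.07 ]
80.7 [0.558 0.46 ] [133.81089267 308.21207408]
320.7 [0.622 0.289] [177.46963987 251.28210536]
slip_bowl side [[205.0, 198.0]]
slip_bowl scene [[277.0, 291.0]]
glaze_jar side [[237.0, 174.0]]
glaze_jar scene [[218.0, 278.0]]
test_tile side []
test_tile scene [[180.0, 178.0]]
```

Levers and board check out: both arms within about 0.02 rad of shut, rear edge at about −75.5 mm. The long stamp sits under the cover, so I'll look at it from above before handing in.

```bash
python3 -c "
from h import *
row(.60,.36,.38,-5)"
```

```text
shift [-556.3  -66.7 -117.3] turn -0.218 or 2.924 cur phi -17.5 tcp [ 0.5477 -0.2064  0.315 ] j6 -0.08 t 66.8
```

```bash
python3 -m inch '[[0.4,0,-66,0,0],[0.4,0,-66,0,0],[0.4,-556,-66,-117,-0.218],[0.4,-556,-66,-117,-0.218],[0.4,-556,-66,-117,-0.218],[0.4,-556,-66,-117,-0.218],[0.4,-556,-66,-117,-0.218],[0.4,-556,-66,-117,-0.218],[0.4,-556,-66,-117,-0.218],[0.4,-556,-66,-117,-0.218],[0.4,-556,-66,-117,-0.218],[0.4,-556,-66,-117,-0.218],[0.4,-556,-66,-117,-0.218],[0.4,-556,-66,-117,-0.218],[0.4,-556,-66,-117,-0.218],[0.4,-556,-66,-117,-0.218]]'
python3 - <<'E'
from h import *
C=cam("wrist"); im=imaging.grab_frame("wrist"); cv2.imwrite("pics/r.png",im)
for o,z in [("long_stamp",.06),("square_stamp",.06),("long_bin",.065)]:
    for d in imaging.regions_of("wrist",o)[:3]: print(o,np.round(d["xy"]),round(d["confidence"],2),np.round(px2w(C,d["xy"],z),3),d["mask"].sum())
a=np.radians(320.7); c=np.array([.541,.356])+.105*np.array([np.cos(a),np.sin(a)])
print("expected bin",c,w2px(C,[*c,.109]),w2px(C,[*c,.059]))
t=np.array([-np.sin(a),np.cos(a)]); r=np.array([np.cos(a),np.sin(a)])
print("bin rim px",[np.round(w2px(C,[*(c+i*.058*t+j*.027*r),.065])).tolist() for i,j in [(1,1),(1,-1),(-1,-1),(-1,1)]])
u,v=np.round(w2px(C,[*c,.09])).astype(int)
h=cv2.cvtColor(im,cv2.COLOR_BGR2HSV)
print((u,v))
sat=h[...,1]
for y in range(v-56,v+57,4): print(y,"".join("#" if sat[y,x]>70 else "+" if sat[y,x]>40 else "." for x in range(u-80,u+81,2) ))
E
```

```text
clock: 68.45
tool_pos: [0.6001, 0.3589, 0.379]
tool_rot: [[-0.087, 0.044, 0.995], [-0.996, -0.008, -0.087], [0.004, -0.999, 0.045]]
force: [-0.7, -1.0, 0.2]
width: 0.0351
long_stamp [ 23. 174.] 0.87 [0.282 0.38  0.06 ] 1140
long_stamp [ 37. 258.] 0.79 [0.264 0.259 0.06 ] 2173
long_stamp [155. 205.] 0.35 [0.444 0.321 0.06 ] 1762
square_stamp [153. 205.] 0.72 [0.442 0.321 0.06 ] 1763
square_stamp [174. 184.] 0.64 [0.475 0.347 0.06 ] 10562
square_stamp [246. 150.] 0.45 [0.577 0.383 0.06 ] 55929
long_bin [171. 185.] 0.59 [0.472 0.347 0.065] 10648
long_bin [290. 414.] 0.57 [ 0.602 -0.072  0.065] 176
expected bin [0.62225322 0.28949501] [288.25681872 225.84666556] [285.45992981 213.67761195]
bin rim px [[326.0, 192.0], [294.0, 170.0], [247.0, 237.0], [278.0, 256.0]]
(np.int64(287), np.int64(221))
165 ............................................................+++++++++++++++++####
169 ..........+.................................................+++++++++++++++++.###
173 .##+#+......................................................+++++++++++++++++++##
177 #######.............................
[... 1495 characters left out ...]
.+++...+++++
249 ..........................................+.....+.......+......++.+....+++.++++++
253 ..........#####........................+.+.....+....+.+#####+..........+...++++++
257 ........+#######.+...........................+.+....++#######+.....+...+..+++++++
261 .......+########.#.........+........+.+..+.+...+.+..+.########+.+..+..+.+.++++++#
265 ####++.########++#........+.....+....+...++..+.+....++#########.....++.+++.+#####
269 ###############++#+.............+.....+.+.+..++++.+++++#########..+++.++#########
273 ##############+++.#........+.....++++..++.+..+.+.+.++++#########+.+##############
277 ##############++++##..+..............++...+.++++++++++++#########################
```

```bash
python3 - <<'E'
import cv2,numpy as np
im=cv2.GaussianBlur(cv2.imread("pics/r.png"),(3,3),0).astype(int)
d=im[...,2]-im[...,0]
for y in range(160,262,4): print(y,"".join("%x"%min(15,max(0,d[y,x]//6)) for x in range(230,350,2)))
E
```

```text
160 323333333333333333333333333333333333333333333333677766777777
164 333333333333333333333333333333333333333333333333677666777777
168 333333333333333333333233333333333333333333333333676666777777
172 233333333333333333333333333333333333333333333333677676777777
176 123333333333333333333333233333333333333333333333677777777777
180 112333333333333333333333333333333333333333333333677667677776
184 111233333333333333333333333333333333333333333335777767777777
188 111123333333333333333333333344444333333333333336777777777777
192 111112333333333333333333333445545444333333333333677767777776
196 111111233333333333333333344555555555443333333333467776777777
200 211111123333333333333333445555555555543333333334567777667776
204 222223333333333333333344555555555555433333333455557776666766
208 333333333333333333333445555444555554333333334555555666666676
212 333333333333333333344555555444445433333333455554455566666676
216 333333333333333333445555555554444333333334555554555566666666
220 333333333333333334555555555555554333333345555555555556666766
224 333333333333333445554455555555555333333445555555555555566676
228 333333333333334455545555555555543333345545555555545554566666
232 333333333333344445544555555555333333544544555555455555556676
236 333333333333455444445555555543333345554545555555445555555677
240 333322333333333445455555554333334555555545545555555555555577
244 322333323333333333444434443333455555555554455555555555555556
248 232223333333333333333333333335555555455555455555455555554555
252 344333333233333333333333333455555555555455555565555555555555
256 666631222333332333333333335555555555555532566666665555555555
260 666521233322333432245433455555555555555531366666666555555455
```

The stamp seen through the cover forms a 90 mm by 30 mm patch lying along the long bin and inside its rim, as expected for the stamp standing in it. The arm is clear of everything, so I'm handing in.

```bash
python3 -c "
from workcell import job
print(job.finish_job())"
```

```text
the job is handed in; nothing more can be done
None
```

I finished the job and handed it in at about 69 s of the 210 s allowed. My last checks agree that everything is in place, apart from the weaker ones noted below. The system gave no verdict.

**What I did**
- I swung both levers open and turned the wheel by its knob to bring the long bin, then the square bin, to the window.
- I put the wooden long stamp and the square stamp in their own bins. The square stamp had been knocked about 3 cm before I reached it, so I measured its place again. I saw no round stamp in any picture, and I left the yellow look-alikes alone.
- I dragged the board by its batten into the guides, arched end first, then shut both levers until each met its stop.

**Last checks**
- **Levers:** both lie straight across, within about 0.02 rad of shut.
- **Board:** it is flat in the guides. Its rear edge is at −75.2 to −75.8 mm, where −75 mm is fully home.
- **Square stamp:** it stands upright in the square bin.
- **Bystanders:** the bowl and jar read within about 4 pixels of where they started, which is the detector's scatter. The tile was found again near where I first saw it.

**Weaker checks**
- The long stamp could only be checked through the dust cover. The detector found it there once with low confidence (0.4), and from above it did not report it there. The colour patch in the wrist picture fits a stamp standing in the long bin.
- For part of the slide the gripper carried about 5 N of the board's weight, so its rear may have been slightly unloaded. I lowered the gripper 1 mm for the rest of the way.

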